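# Lock the stop screw of the press frame with its jam nut

## Robot

A 6-joint arm with a two-finger parallel gripper is mounted at the origin on a cart in front of the work surface, level with it; the furniture and walls round the work are solid. World frame = base frame: x ahead of the robot, y to its left, z up, the work surface at z = 0. Lengths are in m, angles in rad, forces in N, time in s.
With the tool pointing down it reaches from about 0.275 to 0.775 m from the base axis. Payload 14.6 kg.
Tool frame: the origin (TCP) lies at the very end of the fingers, on their centre line; the grasp point (between the pads) lies 19 mm behind it; z points along the fingers, y is the line along which they close (so a half turn about z gives the same grasp; the last joint's range is limited). The gripper opens to 85 mm and grips with 20 to 120 N. Pads are 22 mm wide; open, the fingers measure 114 mm over their backs; the gripper's body (76 mm by 85 mm) begins 54 mm behind the grasp point. The pads swing forward as they close: fully open they stand 13 mm farther back than shut.
Start: joints at [1.089, 0.263, -0.048, 1.259, 0, 1.415], TCP at [0.169, 0.497, 0.231] pointing down, gripper open.
Joint ranges: [-2.65, 2.65], [-0.89, 1.7], [-1.18, 1.37], [-2.13, 2.11], [-1.35, 1.29], [-3.14, 3.14]. Speed limits (rad/s): [1.89, 1.89, 2.57, 2.79, 3.14, 3.14].

## Interface

Orientations are given as a rotation vector (axis times angle).
In Python, from station import * gives the robot as it stands.
- The arm moves only by the tool play_rows, never from a script. Its argument "deltas" is a list of rows, each an object of numbers: "x", "y", "z": the shift along the tool's x, y, z in units of 0.2 m (1.0 is 0.2 m); "ax", "ay", "az": the turn, a rotation vector about the tool's x, y, z in units of 360 degrees (1.0 is 360 degrees); "gripper": the opening in per cent of the stroke, from 0 (shut) to 100 (fully open). A call has 1 to 10 rows; each row is the pose to reach, as a shift and turn from the pose commanded when the call began, along the tool's axes at that moment, turning the shorter way round; what a row does not reach only later rows make up. A row lasts 1/10 s, in which the tool goes at most 50 mm and 8.59 degrees, less where a joint would pass 70% of its speed; a pose out of reach is approached as far as the arm can. A call with a number of a shift or a turn outside -1 to 1 is refused whole. A call with a gripper value outside its range is refused whole. The fingers move at their own pace and stop on an object; the grip force is fixed at half the most. Time passes only in rows, so rows that repeat a pose let the fingers close. It gives the time, the measured TCP pose, the force, the opening and the grip force at its end, in the units of the state.
- get_obs(): the state, without advancing time (a new reading comes with each control period).
- grab_frame(name): name is "side" or "top" or "wrist"; returns the picture (384x512x3 uint8, blue, green, red); there is no depth.
- camera_params(name): a dict with "fx", "fy", "cx", "cy" (pixels), "dist_coeffs" ([k1, k2, p1, p2, k3] as OpenCV has them; the pictures are not rectified), "R" (3x3) and "t" (3): a world point X has camera coordinates R X + t; the wrist camera has in their place "T_tool_cam" (4x4, takes a point from camera to tool coordinates, whose origin is the TCP and whose axes are the flange's). Camera axes: x right, y down, z forward; pixel columns grow to the right and rows downward; lengths in m; the calibration is good to about 2 mm. A picture is of the moment at which its call begins: read the wrist's pose just before it. camera_params takes no time and is no camera call.
- sign_off(): hands the job in; it is judged then, once.
The state is a dict: "time_s": time; "joint_pos": joint angles; "joint_vel": joint speeds; "joint_torque": joint torques, N m; "position": TCP position; "ee_rot": TCP orientation; "force": force on the tool from outside, world axes, zero at the start; "wrist_torque": the same for the moment, N m; "width": finger opening in m; "grasp_force": force on a finger pad.
Only numpy, scipy, OpenCV 4.12 (cv2) and the standard library are available. Lean on these libraries where they do the work, as an engineer would, in place of code of your own. Each camera call takes 0.05 s, during which the arm holds its last target. There are 200 camera calls.

## Task

The stop screw of the grey C-frame has been set; lock it without losing its setting. Put the square ring spanner down over the screw's square head, with its handle lying on the column's top beside the brace pin so that the screw cannot turn, then push the jam nut's bar clockwise (seen from above) until the nut has run down and is firmly tight, about 11 N at the bar and never as much as 18 N. Finally take the spanner off and lay it flat on the bench beside the frame, leaving the other things where they are.

Things in the scene. Friction and masses are not known exactly. Their poses are not given: they have to be found in the camera images.
- stop_frame: Grey C-frame on a base plate, fixed to the bench. Origin on the bench (z = 0) under the axis of the upright stop screw; x axis points from the screw over the arm to the column. Steel base x -60 to +155, y +-55 mm, 12 mm high; arm 44 mm wide with a round nose (radius 24 mm), top at z = 74 mm; column x +96 to +140, y +-28 mm, its flat top at z = 108 mm.
- screw_head (a point): Centre of the top of the screw's square head, 125 mm over the bench; as set, its x, y are parallel to the frame's. Head 24 x 24 mm, z = 108 to 125 mm, the top 4 mm chamfered to 18 x 18 mm, on a round collar 38 mm across whose top (z = 108 mm) is level with the column's. Unheld, the screw turns at 0.27 N m, less than the nut needs to become tight.
- screw_corner (a point): The head's corner toward +x, +y of the frame, 17 mm from the axis, z = 121 mm: shows whether the screw has turned. A turn of more than 30 degrees loses the setting (the spanner's play lets it turn some 10 to 18 degrees).
- brace_pin (a point): Top of the upright steel brace pin, 10 mm diameter, that stands on the column's top at x = +120, y = -17.5 mm of the frame, up to z = 128 mm. The handle of the seated spanner passes it on its +y side with 5 mm to spare; the nut's drag then swings the handle against the pin, and the screw is held.
- jam_nut: Hexagon jam nut, 36 mm across flats, 15 mm high, below the collar, with a fixed bar. Origin on the screw's axis at the nut's underside, z = 80.5 mm; x axis along the bar. Bar 10 mm thick, at z = 88 mm, 71 mm out to a black ball. It starts 52 to 146 degrees clockwise (from above) from the frame's x axis, on the frame's -y side. Clockwise tightens.
- bar_ball (a point): Centre of the 18 mm ball at the bar's end, 80 mm from the screw's axis, z = 88 mm. Moving, the nut runs down with 1.3 N (62 mm from the axis) for 0.8 to 1.6 rad, then meets the washer at an angle that cannot be seen: at 4 to 6 N the spanner's play is taken up, then the force climbs 1 to 3 N per mm; at 11 N it is well tight and stays so when let go. 18 N is too much.
- washer_top (a point): Top of the disc-spring washer between the nut and the frame's boss, on the screw's axis, z = 80.5 mm over the bench. The tight nut flattens it by 0.15 to 0.4 mm, too little to see.
- spanner: Flat steel ring spanner, 174 mm long, 14 mm high, 0.26 kg, lying left of the frame, near or far. Origin under the ring's centre; x axis along the handle, away from the ring; z up. Ring 51 mm across, square through-hole 27 x 27 mm with sides along x and y; handle 15 mm wide, x = 25 to 149 mm. Seated, its underside lies at z = 108 mm on collar and column, handle along the frame's +x.
- spanner_grip (a point): Point in the middle of the spanner's handle, 60 mm from the ring's centre, 7 mm over its underside: near its balance point, good to grasp across the 15 mm width.
- spanner_end (a point): Far end of the spanner's handle, 149 mm from the ring's centre, 7 mm over the underside.
- tape_roll: Roll of brown tape lying flat, 90 mm across, 24 mm high, left of the frame: it lies in one of two places there, the spanner in the other. Stays where it is.
- flux_bottle: White bottle with a red needle cap, 44 mm across, 140 mm high, behind the frame. Stays where it is.
- lens_cap: Black round cap, 22 mm across, 10 mm high, right of the frame. Stays where it is.

How it is judged:
On the way, in this order (a step that is already met when the one before it is completed fails the run):
1. the spanner sits down on the screw's square head, its handle on the column's top (horizontal distance between spanner and screw_head below 0.005 m and z of spanner in the frame of stop_frame below 0.112 m and x of spanner_end in the frame of stop_frame above 0.13 m and angle between spanner's own z axis and vertical below 0.08 rad), for 0.2 s.
2. with the spanner still on the head, the nut is turned tight: the washer under it is flattened by at least 0.15 mm (z of washer_top in the frame of stop_frame below 0.08035 m and horizontal distance between spanner and screw_head below 0.007 m and z of spanner in the frame of stop_frame below 0.115 m), for 0.2 s.
At the end, for the whole second after the job is handed in: The nut is still tight (its washer flattened by at least 0.15 mm), the screw stands within 30 degrees of its setting, and the spanner lies flat and still on the bench (underside within 6 mm of it) (z of washer_top in the frame of stop_frame below 0.08035 m and distance of screw_corner from where it was at the start of the episode below 0.0088 m and height (world z) of spanner below 0.006 m and height (world z) of spanner_end below 0.016 m and angle between spanner's own z axis and vertical below 0.08 rad and linear speed of spanner below 0.02 m/s); the robot touches nothing.
It fails at once if the stop screw turned by more than 30 degrees from its setting (distance of screw_corner from where it was at the start of the episode above 0.0088 m).
It fails at once if the nut or its bar loaded with 18 N or more (contact force between anything else and jam_nut above 18 N).
It fails at once if one of the bystanders shifted by more than 30 mm (distance of any of tape_roll, flux_bottle, lens_cap from where it was at the start of the episode above 0.03 m).
It also fails if it takes over 72 s, if anything falls off the work surface, if the arm or the gripper's body presses on something with over 40 N, if the wrist force passes 120 N, or if a joint passes its speed limit or range.

## Working session

There is one attempt and no reset: what is moved stays moved. The work goes in short steps, Python scripts to look and compute and a tool call to move; the robot and the scene stay as the last step left them, time stands still between calls to the robot, and variables do not carry over. Pictures are saved under pics/ and viewed, at most 10 in all, crops included, and the job is handed in when it is done.

Besides the shell and the picture viewer there is one more tool, called after ">>>" as name(argument=value, ...) on one line, values as JSON. play_rows: Moves the arm, as the interface text tells. Shifts and turns lie within -1 to 1; 1 stands for 0.2 m of shift or 360 degrees of turn. Its arguments: {"type":"object","properties":{"deltas":{"type":"array"}},"required":["deltas"]}

```bash
mkdir -p pics; ls; python3 - <<'E'
from station import *
import cv2
o=get_obs();print({k:o[k] for k in('time_s','position','ee_rot','force','width')})
for n in('side','top','wrist'):
    print(n,camera_params(n)); cv2.imwrite(f'pics/{n}0.png',grab_frame(n))
E
```

```text
pics
{'time_s': 0.0, 'position': array([0.16840216, 0.49696834, 0.23084651]), 'ee_rot': array([-5.10935900e-01, -3.09942942e+00,  1.50297469e-03]), 'force': array([ 0.23934894, -0.18652599, -0.22130862]), 'width': 0.08565538453472334}
side {'fx': 388.40962924156037, 'fy': 388.40962924156037, 'cx': 253.22697021123264, 'cy': 190.5973928696101, 'dist_coeffs': array([-0.00808939,  0.        ,  0.        ,  0.        ,  0.        ]), 'R': array([[ 0.92789274, -0.37280289, -0.00575106],
       [-0.2108069 , -0.51184323, -0.83281268],
       [ 0.30753134,  0.7739732 , -0.55352503]]), 't': array([-0.5653767 ,  0.15693171,  1.06206215])}
top {'fx': 492.52247722356907, 'fy': 492.52247722356907, 'cx': 256.19651252162566, 'cy': 194.62871445533276, 'dist_coeffs': array([-0.07222011,  0.        ,  0.        ,  0.        ,  0.        ]), 'R': array([[ 0.02438819, -0.99966653, -0.00848797],
       [-0.99527911, -0.02348157, -0.09417062],
       [ 0.09393991,  0.01074455, -0.99551989]]), 't': array([-0.08579977,  0.58869336,  1.73211113])}
wrist {'fx': 290.4844114891491, 'fy': 290.4844114891491, 'cx': 260.3178370249153, 'cy': 191.30358802977327, 'dist_coeffs': array([-0.03505449,  0.        ,  0.        ,  0.        ,  0.        ]), 'T_tool_cam': array([[ 6.15723174e-04, -9.44315767e-01, -3.29040049e-01,
         8.34835413e-02],
       [ 9.99999410e-01,  8.75847523e-04, -6.42334619e-04,
        -7.00642799e-04],
       [ 8.94755619e-04, -3.29039459e-01,  9.44315749e-01,
        -1.42525901e-01],
       [ 0.00000000e+00,  0.00000000e+00,  0.00000000e+00,
         1.00000000e+00]])}
```

View pics/top0.png

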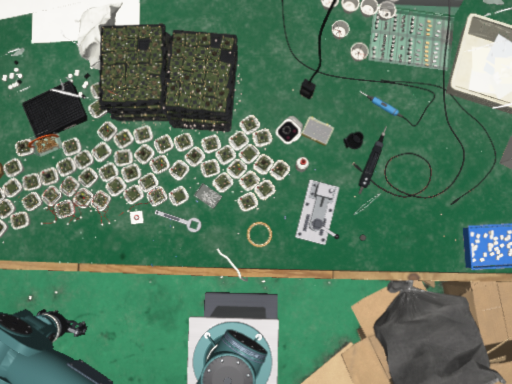

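View pics/side0.png

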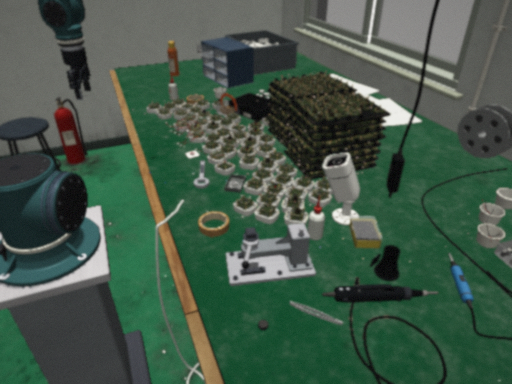

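Top: the frame is at about (318,212), the screw near its lower end, the spanner at (180,220) with ring at (194,225), and the tape at (259,234). Next I'll enlarge both.

```bash
python3 - <<'E'
import cv2,numpy as np
im=cv2.imread('pics/top0.png')
a=im[200:240,145:215]; b=im[172:252,285:365]
a=cv2.resize(a,None,fx=5,fy=5,interpolation=cv2.INTER_CUBIC);b=cv2.resize(b,None,fx=5,fy=5,interpolation=cv2.INTER_CUBIC)
c=np.zeros((400,750,3),np.uint8);c[:200,:350]=a;c[:,350:]=b
cv2.imwrite('pics/c1.png',c)
E
cat > h.py <<'E'
from station import *
import cv2,numpy as np
from scipy.spatial.transform import Rotation as Ro
def cam(n,o=None):
    p=camera_params(n);K=np.array([[p['fx'],0,p['cx']],[0,p['fy'],p['cy']],[0,0,1]])
    if n=='wrist':
        o=o or get_obs();T=np.eye(4);T[:3,:3]=Ro.from_rotvec(o['ee_rot']).as_matrix();T[:3,3]=o['position']
        M=np.linalg.inv(T@p['T_tool_cam']);return K,p['dist_coeffs'],M[:3,:3],M[:3,3]
    return K,p['dist_coeffs'],np.array(p['R']),np.array(p['t'])
def back(C,uv,z):
    K,d,R,t=C;q=cv2.undistortPoints(np.array(uv,float).reshape(-1,1,2),K,d).reshape(-1,2)
    z=np.broadcast_to(z,len(q));r=np.c_[q,np.ones(len(q))]@R;c=-R.T@t
    return c+r*((z-c[2])/r[:,2])[:,None]
def proj(C,X):
    K,d,R,t=C;return cv2.projectPoints(np.array(X,float).reshape(-1,1,3),cv2.Rodrigues(R)[0],t,K,d)[0].reshape(-1,2)
def rel(pos,yaw):
    """units for a move to pos, tool down with tool x at world angle yaw (deg), from measured pose"""
    o=get_obs();R=Ro.from_rotvec(o['ee_rot']);y=np.radians(yaw)
    G=Ro.from_matrix(np.array([[np.cos(y),np.sin(y),0],[np.sin(y),-np.cos(y),0],[0,0,-1]]))
    return np.round(R.inv().apply(np.array(pos)-o['position'])/.2,4),np.round((R.inv()*G).as_rotvec()/2/np.pi,4)
E
python3 - <<'E'
from h import *
C=cam('top')
print(back(C,[(194,225),(157,213),(259,234),(318,212)],[.014,.014,.024,.07]))
R=Ro.from_rotvec(get_obs()['ee_rot']).as_matrix();print(R)
E
```

```text
[[ 0.47716121  0.14892363  0.014     ]
 [ 0.51692341  0.28431733  0.014     ]
 [ 0.45062914 -0.08500554  0.024     ]
 [ 0.53101942 -0.28828156  0.07      ]]
[[-9.47054741e-01  3.21071950e-01 -3.47995283e-04]
 [ 3.21072121e-01  9.47054490e-01 -6.97432345e-04]
 [ 1.05644532e-04 -7.72238193e-04 -9.99999696e-01]]
```

View pics/c1.png

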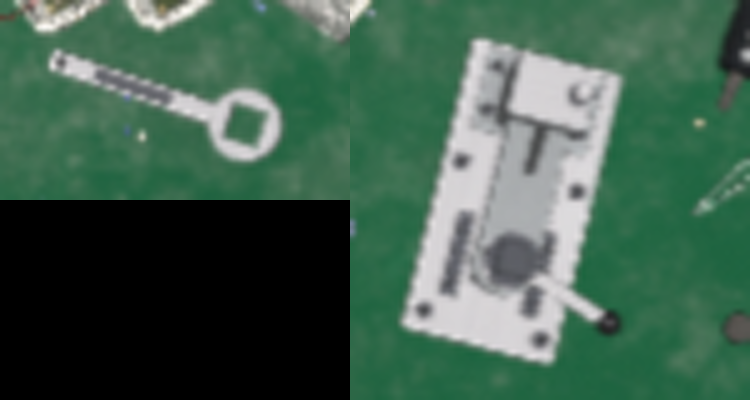

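Composite: spanner ring at (193.4,224.6) and end at (155,212) in the top image; screw head (317,223), ball (336,236), pin (331,190). Next I'll compute the coarse poses and a look pose over the spanner.

```bash
python3 - <<'E'
from h import *
C=cam('top')
P=back(C,[(193.4,224.6),(155,212),(317.2,223.2),(336.2,236),(331,190)],[.014,.014,.115,.088,.128]);print(P)
s=P[2];print('pin-head',P[4]-s,'ball-head',P[3]-s)
g=P[0]+(P[1]-P[0])*.4
a=np.degrees(np.arctan2(*(P[1]-P[0])[1::-1]));print(g,a)
print(rel([g[0],g[1],.2],a+180))
E
```

```text
[[ 0.47854     0.15113374  0.014     ]
 [ 0.52034859  0.29173496  0.014     ]
 [ 0.49030772 -0.28088     0.115     ]
 [ 0.44903084 -0.34974604  0.088     ]
 [ 0.60271105 -0.32450499  0.128     ]]
pin-head [ 0.11240333 -0.04362499  0.013     ] ball-head [-0.04127689 -0.06886603 -0.027     ]
[0.49526344 0.20737423 0.014     ] 73.43984892990945
(array([-2.0124, -0.8468,  0.1552]), array([-1.00e-04, -1.00e-04, -2.56e-01]))
```

>>> play_rows(deltas=[{"x": -0.25, "y": -0.1}, {"x": -0.5, "y": -0.2}, {"x": -0.75, "y": -0.3, "az": -0.02}, {"x": -1, "y": -0.42, "z": 0.08, "az": -0.04}, {"x": -1, "y": -0.42, "z": 0.08, "az": -0.06}, {"x": -1, "y": -0.42, "z": 0.08, "az": -0.06}])

```text
validation failed for argument at $.de...
```

```bash
python3 -c "
from h import *
print(get_obs()['position'],rel([.495,.207,.2],253.4))"
```

```text
[0.1684738  0.49702237 0.23095579] (array([-2.0118, -0.849 ,  0.1552]), array([-1.000e-04, -1.000e-04, -2.559e-01]))
```

>>> play_rows(deltas=[{"x": -0.25, "y": -0.1, "z": 0.0, "ax": 0.0, "ay": 0.0, "az": 0.0, "gripper": 100.0}, {"x": -0.5, "y": -0.2, "z": 0.0, "ax": 0.0, "ay": 0.0, "az": 0.0, "gripper": 100.0}, {"x": -0.75, "y": -0.3, "z": 0.0, "ax": 0.0, "ay": 0.0, "az": -0.02, "gripper": 100.0}, {"x": -1.0, "y": -0.42, "z": 0.08, "ax": 0.0, "ay": 0.0, "az": -0.04, "gripper": 100.0}, {"x": -1.0, "y": -0.42, "z": 0.08, "ax": 0.0, "ay": 0.0, "az": -0.06, "gripper": 100.0}, {"x": -1.0, "y": -0.42, "z": 0.08, "ax": 0.0, "ay": 0.0, "az": -0.06, "gripper": 100.0}])

```text
time_s: 0.75
position: [0.3325, 0.3514, 0.2145]
ee_rot: [0.081, -3.14, 0.002]
force: [-1.2, -0.7, 0.4]
width: 0.0854
grasp_force: 0.0
```

```bash
python3 -c "
from h import *
print(get_obs()['position'],rel([.495,.207,.2],253.4))"
```

```text
[0.33248856 0.35144675 0.21449435] (array([-0.7744, -0.763 ,  0.0726]), array([-1.000e-04, -2.000e-04, -1.957e-01]))
```

>>> play_rows(deltas=[{"x": -0.774, "y": -0.763, "z": 0.073, "ax": 0.0, "ay": 0.0, "az": -0.196, "gripper": 100.0}, {"x": -0.774, "y": -0.763, "z": 0.073, "ax": 0.0, "ay": 0.0, "az": -0.196, "gripper": 100.0}, {"x": -0.774, "y": -0.763, "z": 0.073, "ax": 0.0, "ay": 0.0, "az": -0.196, "gripper": 100.0}, {"x": -0.774, "y": -0.763, "z": 0.073, "ax": 0.0, "ay": 0.0, "az": -0.196, "gripper": 100.0}, {"x": -0.774, "y": -0.763, "z": 0.073, "ax": 0.0, "ay": 0.0, "az": -0.196, "gripper": 100.0}, {"x": -0.774, "y": -0.763, "z": 0.073, "ax": 0.0, "ay": 0.0, "az": -0.196, "gripper": 100.0}, {"x": -0.774, "y": -0.763, "z": 0.073, "ax": 0.0, "ay": 0.0, "az": -0.196, "gripper": 100.0}, {"x": -0.774, "y": -0.763, "z": 0.073, "ax": 0.0, "ay": 0.0, "az": -0.196, "gripper": 100.0}, {"x": -0.774, "y": -0.763, "z": 0.073, "ax": 0.0, "ay": 0.0, "az": -0.196, "gripper": 100.0}, {"x": -0.774, "y": -0.763, "z": 0.073, "ax": 0.0, "ay": 0.0, "az": -0.196, "gripper": 100.0}])

```text
time_s: 1.75
position: [0.4929, 0.2095, 0.2007]
ee_rot: [1.878, -2.518, -0.0]
force: [-0.7, -0.5, 0.7]
width: 0.0858
grasp_force: 0.0
```

```bash
python3 -c "
from h import *
o=get_obs();print(o['position'],o['joint_pos'],rel([.495,.207,.2],253.4))
cv2.imwrite('pics/w1.png',cv2.resize(grab_frame('wrist'),(800,600),interpolation=2))"
```

```text
[0.49294586 0.20952399 0.20068623] [ 2.49625516e-01  2.92357294e-01 -9.01096043e-02  1.18850843e+00
  1.81822641e-04 -1.03222098e+00] (array([ 0.0092, -0.0134,  0.0034]), array([0.    , 0.    , 0.0001]))
```

View pics/w1.png

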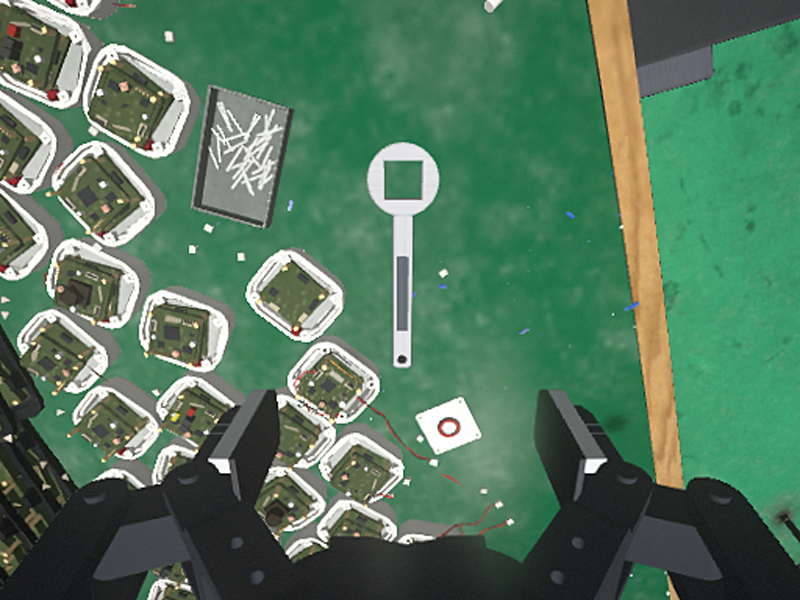

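Wrist view: spanner ring (403.5,180) and handle end (402,367) in the 800×600 picture, with a white card below it. The handle is nearly aligned with the tool's x.

```bash
python3 -c "
from h import *
C=cam('wrist');uv=(np.array([(403.5,180),(402,367)])+.5)*.64-.5
P=back(C,uv,.014);d=P[1]-P[0];a=np.degrees(np.arctan2(d[1],d[0]));print(P,np.hypot(*d[:2]),a)
g=P[0]+.06*d/np.hypot(*d[:2]);print(g,rel([g[0],g[1],.06],a+180),rel([g[0],g[1],.003],a+180))"
```

```text
[[0.47937305 0.15045058 0.014     ]
 [0.52317233 0.2908952  0.014     ]] 0.1471158320739199 72.67930470785488
[0.49723623 0.20772978 0.014     ] (array([ 0.002 , -0.023 ,  0.7036]), array([0.    , 0.    , 0.0016])) (array([ 0.002 , -0.023 ,  0.9886]), array([0.    , 0.    , 0.0016]))
```

>>> play_rows(deltas=[{"x": 0.002, "y": -0.023, "z": 0.25, "ax": 0.0, "ay": 0.0, "az": 0.0016, "gripper": 40.0}, {"x": 0.002, "y": -0.023, "z": 0.5, "ax": 0.0, "ay": 0.0, "az": 0.0016, "gripper": 40.0}, {"x": 0.002, "y": -0.023, "z": 0.7, "ax": 0.0, "ay": 0.0, "az": 0.0016, "gripper": 40.0}, {"x": 0.002, "y": -0.023, "z": 0.8, "ax": 0.0, "ay": 0.0, "az": 0.0016, "gripper": 40.0}, {"x": 0.002, "y": -0.023, "z": 0.86, "ax": 0.0, "ay": 0.0, "az": 0.0016, "gripper": 40.0}, {"x": 0.002, "y": -0.023, "z": 0.92, "ax": 0.0, "ay": 0.0, "az": 0.0016, "gripper": 40.0}, {"x": 0.002, "y": -0.023, "z": 0.96, "ax": 0.0, "ay": 0.0, "az": 0.0016, "gripper": 40.0}, {"x": 0.002, "y": -0.023, "z": 0.985, "ax": 0.0, "ay": 0.0, "az": 0.0016, "gripper": 40.0}, {"x": 0.002, "y": -0.023, "z": 0.985, "ax": 0.0, "ay": 0.0, "az": 0.0016, "gripper": 40.0}, {"x": 0.002, "y": -0.023, "z": 0.985, "ax": 0.0, "ay": 0.0, "az": 0.0016, "gripper": 40.0}])

```text
time_s: 2.8
position: [0.4978, 0.2073, 0.0041]
ee_rot: [-1.864, 2.528, -0.0]
force: [-0.3, -0.1, -0.3]
width: 0.0341
grasp_force: 0.0
```

>>> play_rows(deltas=[{"x": 0.0, "y": 0.0, "z": 0.0, "ax": 0.0, "ay": 0.0, "az": 0.0, "gripper": 0.0}, {"x": 0.0, "y": 0.0, "z": 0.0, "ax": 0.0, "ay": 0.0, "az": 0.0, "gripper": 0.0}, {"x": 0.0, "y": 0.0, "z": 0.0, "ax": 0.0, "ay": 0.0, "az": 0.0, "gripper": 0.0}, {"x": 0.0, "y": 0.0, "z": 0.0, "ax": 0.0, "ay": 0.0, "az": 0.0, "gripper": 0.0}, {"x": 0.0, "y": 0.0, "z": 0.0, "ax": 0.0, "ay": 0.0, "az": 0.0, "gripper": 0.0}, {"x": 0.0, "y": 0.0, "z": 0.0, "ax": 0.0, "ay": 0.0, "az": 0.0, "gripper": 0.0}, {"x": 0.0, "y": 0.0, "z": 0.0, "ax": 0.0, "ay": 0.0, "az": 0.0, "gripper": 0.0}, {"x": 0.0, "y": 0.0, "z": 0.0, "ax": 0.0, "ay": 0.0, "az": 0.0, "gripper": 0.0}])

```text
time_s: 3.6
position: [0.4978, 0.2072, 0.0044]
ee_rot: [-1.865, 2.527, -0.0]
force: [-2.3, 0.4, 7.3]
width: 0.0134
grasp_force: 59.0
```

>>> play_rows(deltas=[{"x": 0.0, "y": 0.0, "z": -0.1, "ax": 0.0, "ay": 0.0, "az": 0.0, "gripper": 0.0}, {"x": 0.0, "y": 0.0, "z": -0.3, "ax": 0.0, "ay": 0.0, "az": 0.0, "gripper": 0.0}, {"x": 0.0, "y": 0.0, "z": -0.5, "ax": 0.0, "ay": 0.0, "az": 0.0, "gripper": 0.0}, {"x": 0.0, "y": 0.0, "z": -0.7, "ax": 0.0, "ay": 0.0, "az": 0.0, "gripper": 0.0}, {"x": 0.0, "y": 0.0, "z": -0.9, "ax": 0.0, "ay": 0.0, "az": 0.0, "gripper": 0.0}, {"x": 0.0, "y": 0.0, "z": -1.0, "ax": 0.0, "ay": 0.0, "az": 0.0, "gripper": 0.0}, {"x": 0.0, "y": 0.0, "z": -1.0, "ax": 0.0, "ay": 0.0, "az": 0.0, "gripper": 0.0}])

```text
time_s: 4.3
position: [0.4987, 0.2074, 0.2065]
ee_rot: [-1.863, 2.524, -0.003]
force: [0.5, 0.5, -2.6]
width: 0.0132
grasp_force: 59.6
```

```bash
python3 -c "
from h import *
print(get_obs()['width'],rel([.571,-.197,.27],167.1))"
```

```text
0.013159434821943103 (array([ 1.8247, -0.9432, -0.3181]), array([-2.000e-04,  8.000e-04,  2.382e-01]))
```

>>> play_rows(deltas=[{"x": 0.15, "y": -0.08, "z": -0.1, "ax": 0.0, "ay": 0.0, "az": 0.02, "gripper": 0.0}, {"x": 0.3, "y": -0.16, "z": -0.2, "ax": 0.0, "ay": 0.0, "az": 0.04, "gripper": 0.0}, {"x": 0.45, "y": -0.24, "z": -0.3, "ax": 0.0, "ay": 0.0, "az": 0.06, "gripper": 0.0}, {"x": 0.6, "y": -0.31, "z": -0.32, "ax": 0.0, "ay": 0.0, "az": 0.08, "gripper": 0.0}, {"x": 0.75, "y": -0.39, "z": -0.32, "ax": 0.0, "ay": 0.0, "az": 0.1, "gripper": 0.0}, {"x": 0.9, "y": -0.47, "z": -0.32, "ax": 0.0, "ay": 0.0, "az": 0.12, "gripper": 0.0}, {"x": 0.9, "y": -0.47, "z": -0.32, "ax": 0.0, "ay": 0.0, "az": 0.12, "gripper": 0.0}])

```text
time_s: 5.0
position: [0.5346, 0.0042, 0.2661]
ee_rot: [0.792, -3.038, 0.0]
force: [-0.0, 1.2, -2.2]
width: 0.0129
grasp_force: 59.6
```

```bash
python3 -c "
from h import *
print(get_obs()['width'],rel([.571,-.197,.27],167.1))"
```

```text
0.012907786638453258 (array([ 0.332 , -0.967 , -0.0193]), array([-0.    , -0.0003,  0.117 ]))
```

>>> play_rows(deltas=[{"x": 0.05, "y": -0.15, "z": -0.02, "ax": 0.0, "ay": 0.0, "az": 0.02, "gripper": 0.0}, {"x": 0.1, "y": -0.3, "z": -0.02, "ax": 0.0, "ay": 0.0, "az": 0.04, "gripper": 0.0}, {"x": 0.15, "y": -0.45, "z": -0.02, "ax": 0.0, "ay": 0.0, "az": 0.06, "gripper": 0.0}, {"x": 0.2, "y": -0.6, "z": -0.02, "ax": 0.0, "ay": 0.0, "az": 0.08, "gripper": 0.0}, {"x": 0.26, "y": -0.75, "z": -0.02, "ax": 0.0, "ay": 0.0, "az": 0.1, "gripper": 0.0}, {"x": 0.332, "y": -0.9, "z": -0.02, "ax": 0.0, "ay": 0.0, "az": 0.117, "gripper": 0.0}, {"x": 0.332, "y": -0.967, "z": -0.02, "ax": 0.0, "ay": 0.0, "az": 0.117, "gripper": 0.0}, {"x": 0.332, "y": -0.967, "z": -0.02, "ax": 0.0, "ay": 0.0, "az": 0.117, "gripper": 0.0}, {"x": 0.332, "y": -0.967, "z": -0.02, "ax": 0.0, "ay": 0.0, "az": 0.117, "gripper": 0.0}])

```text
time_s: 5.9
position: [0.5722, -0.1926, 0.2709]
ee_rot: [-0.338, -3.122, -0.001]
force: [-0.1, 0.3, -2.9]
width: 0.0131
grasp_force: 59.8
```

```bash
python3 -c "
from h import *
o=get_obs();print(repr(o['position']),repr(o['ee_rot']),o['joint_pos'])
cv2.imwrite('pics/w2.png',cv2.resize(grab_frame('wrist'),(800,600),interpolation=2))"
```

```text
array([ 0.57224496, -0.19264703,  0.27092293]) array([-3.37904019e-01, -3.12221028e+00, -1.19622130e-03]) [-4.59775572e-01  3.98633701e-01  2.62926269e-01  1.43643140e+00
  3.18518114e-04 -2.44163183e-01]
```

View pics/w2.png

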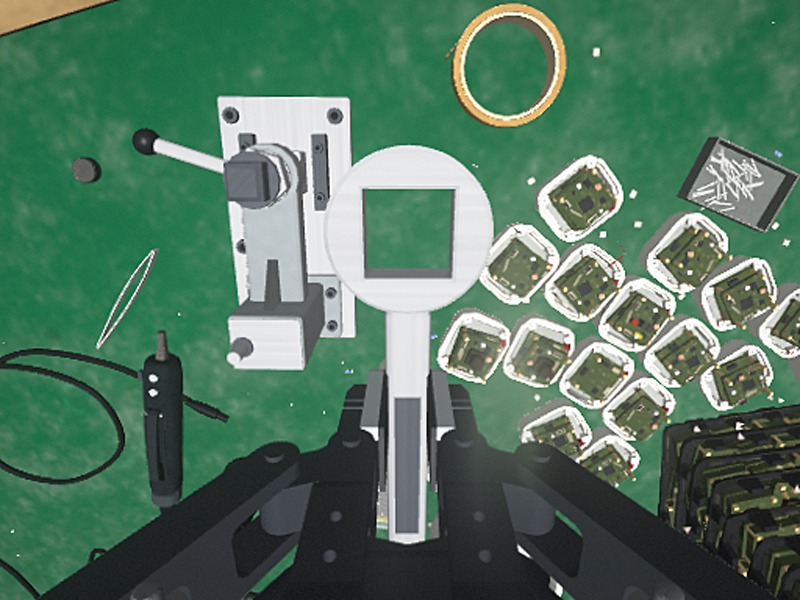

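Wrist view: screw head at (249,180), ball (145,141), pin top (234,350), held ring's hole centre about (409,232). Now an enlarged crop for exact values.

```bash
python3 -c "
from h import *
im=cv2.imread('pics/w2.png')
o=get_obs();print(repr(o['position']))
r=grab_frame('wrist');cv2.imwrite('pics/w2raw.png',r)
c=np.zeros((600,800,3),np.uint8)
a=cv2.resize(r[90:240,136:206],None,fx=4,fy=4,interpolation=2);b=cv2.resize(r[90:205,205:320],None,fx=4,fy=4,interpolation=2)
c[:600,:280]=a;c[:460,290:750]=b
cv2.imwrite('pics/c2.png',c)"
```

```text
array([ 0.57219855, -0.19232637,  0.27125937])
```

View pics/c2.png

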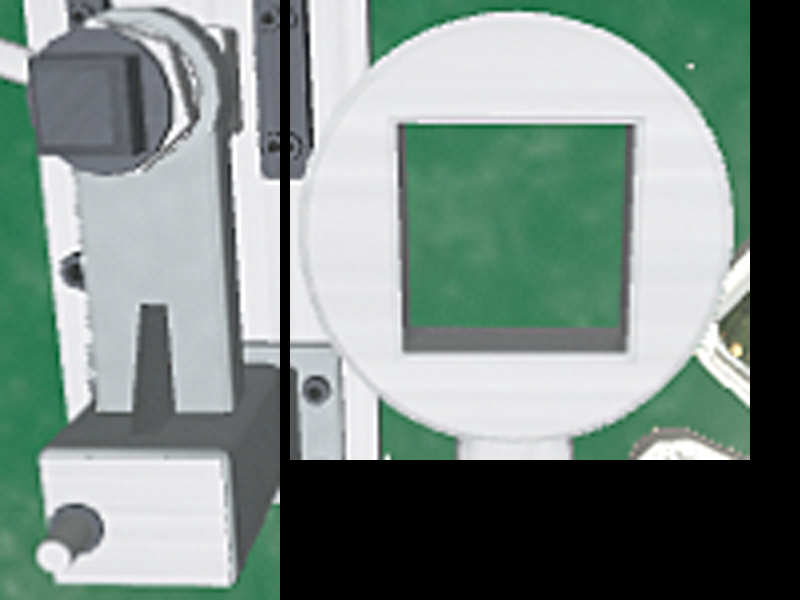

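Crop: head top centre (84.5,106.5), pin top (54,556), column-top corners (42,452),(228,452),(236,585),(55,585); the hole's upper edges span x 400–635 and y 122–353.

```bash
cat > m.py <<'E'
from h import *
from scipy.optimize import least_squares
C=cam('wrist');o=get_obs();T=o['position']
L=lambda p:np.array([(136+(x+.5)/4-.5,90+(y+.5)/4-.5) for x,y in p])
Rr=lambda p:np.array([(205+(x-290+.5)/4-.5,90+(y+.5)/4-.5) for x,y in p])
X=[(0,0,.123),(.12,-.0175,.128),(.096,-.028,.108),(.096,.028,.108),(.14,.028,.108),(.14,-.028,.108)]
uv=L([(84.5,106.5),(54,556),(42,452),(228,452),(236,585),(55,585)]);X=np.array(X)
def W(q):c,s=np.cos(q[2]),np.sin(q[2]);return np.c_[q[0]+c*X[:,0]-s*X[:,1],q[1]+s*X[:,0]+c*X[:,1],X[:,2]]
f=least_squares(lambda q:(proj(C,W(q))-uv).ravel(),[.49,-.281,-.22]);print('frame',f.x,np.degrees(f.x[2]),np.round(f.fun,2))
print('ball',back(C,[(145.5*.64-.5,141.5*.64-.5)],.088))
print('headonly',back(C,uv[:1],.123))
H=back(C,Rr([(400,122),(635,122),(630,353),(403,353)]),T[2]+.0096);print('hole',H.mean(0),np.linalg.norm(np.diff(H,axis=0),axis=1))
e=H[3]+H[2]-H[0]-H[1];a=np.degrees(np.arctan2(e[1],e[0]));print('handle dir',a)
tx=Ro.from_rotvec(o['ee_rot']).inv().apply(H.mean(0)-T);print('hole in tool',tx)
yaw=np.degrees(np.arctan2(*Ro.from_rotvec(o['ee_rot']).as_matrix()[1::-1,0]));print('tool yaw',yaw)
E
python3 m.py
```

```text
frame [ 0.49159727 -0.27985595 -0.2345226 ] -13.437155204514168 [-0.24 -0.03  0.5   0.05 -1.62 -1.1   0.96 -0.13  1.08  1.23 -0.67  0.22]
ball [[ 0.45011055 -0.35145012  0.088     ]]
headonly [[ 0.49167218 -0.27963214  0.123     ]]
hole [ 0.51593742 -0.18043604  0.28114072] [0.02629478 0.02694706 0.0270777 ]
handle dir -12.482051810428555
hole in tool [ 0.05752051 -0.00046531 -0.00957901]
tool yaw 167.6621629892456
```

```bash
python3 -c "
from h import *
print(rel([.5477,-.2925,.26],166.7),rel([.5477,-.2925,.143],166.7))"
```

```text
(array([ 0.0127, -0.5158,  0.0576]), array([ 0.    , -0.0001,  0.0027])) (array([ 0.0125, -0.516 ,  0.6426]), array([ 0.    , -0.0001,  0.0027]))
```

>>> play_rows(deltas=[{"x": 0.01, "y": -0.15, "z": 0.05, "ax": 0.0, "ay": 0.0, "az": 0.0, "gripper": 0.0}, {"x": 0.01, "y": -0.3, "z": 0.05, "ax": 0.0, "ay": 0.0, "az": 0.003, "gripper": 0.0}, {"x": 0.013, "y": -0.45, "z": 0.05, "ax": 0.0, "ay": 0.0, "az": 0.003, "gripper": 0.0}, {"x": 0.013, "y": -0.516, "z": 0.1, "ax": 0.0, "ay": 0.0, "az": 0.003, "gripper": 0.0}, {"x": 0.013, "y": -0.516, "z": 0.25, "ax": 0.0, "ay": 0.0, "az": 0.003, "gripper": 0.0}, {"x": 0.013, "y": -0.516, "z": 0.4, "ax": 0.0, "ay": 0.0, "az": 0.003, "gripper": 0.0}, {"x": 0.013, "y": -0.516, "z": 0.55, "ax": 0.0, "ay": 0.0, "az": 0.003, "gripper": 0.0}, {"x": 0.013, "y": -0.516, "z": 0.643, "ax": 0.0, "ay": 0.0, "az": 0.003, "gripper": 0.0}, {"x": 0.013, "y": -0.516, "z": 0.643, "ax": 0.0, "ay": 0.0, "az": 0.003, "gripper": 0.0}, {"x": 0.013, "y": -0.516, "z": 0.643, "ax": 0.0, "ay": 0.0, "az": 0.003, "gripper": 0.0}])

```text
time_s: 7.0
position: [0.5477, -0.293, 0.1436]
ee_rot: [0.369, 3.12, 0.0]
force: [0.3, 0.2, -1.3]
width: 0.0132
grasp_force: 59.8
```

```bash
python3 -c "
from h import *
grab_frame('top');grab_frame('top')
o=get_obs();print(o['position'],o['width'],rel([.5477,-.2925,.143],166.7))
r=grab_frame('wrist');cv2.imwrite('pics/w3.png',cv2.resize(r[80:280,160:360],(600,600),interpolation=2))"
```

```text
[ 0.54817617 -0.29361028  0.14440455] 0.012923255010915263 (array([0.0036, 0.0048, 0.007 ]), array([-0.0001,  0.0003, -0.0006]))
```

View pics/w3.png

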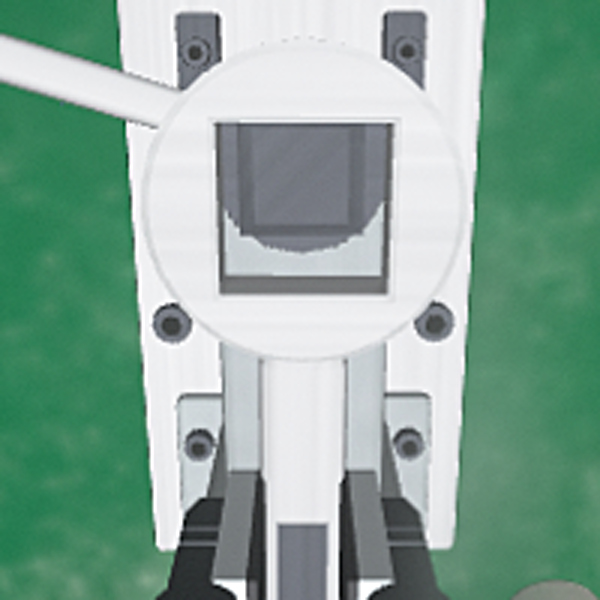

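Through the hole: head top face spans x 252–350 with lower edge y=222; chamfer foot y=238, x 237–363; hole's upper edges x 216–395, y 122–294. The head sits slightly left of the hole.

```bash
python3 -c "
from h import *
C=cam('wrist');o=get_obs();T=o['position'];R=Ro.from_rotvec(o['ee_rot'])
raw=lambda p:np.array([(160+(x+.5)/3-.5,80+(y+.5)/3-.5) for x,y in p])
t=lambda P:np.round(R.inv().apply(P-T)*1e3,1)
print(T,'face',t(back(C,raw([(252,222),(350,222)]),.125)),'foot',t(back(C,raw([(237,238),(363,238)]),.121)))
H=back(C,raw([(216,122),(395,122),(391,294),(219,294)]),T[2]+.0096);print('hole',t(H),t(H.mean(0)))
print(rel(T-[0,0,.0316],np.degrees(np.arctan2(*R.as_matrix()[1::-1,0]))))"
```

```text
[ 0.54813247 -0.29375357  0.14438381] face [[ 49.7 -10.4  19.3]
 [ 49.7   8.1  19.3]] foot [[ 45.7 -13.6  23.3]
 [ 45.7  10.9  23.3]]
hole [[ 70.9 -13.7  -9.7]
 [ 70.9  12.9  -9.7]
 [ 44.2  13.2  -9.7]
 [ 44.1 -14.1  -9.7]] [57.5 -0.4 -9.7]
(array([3.00e-04, 1.00e-04, 1.58e-01]), array([-0.0001,  0.0003, -0.    ]))
```

>>> play_rows(deltas=[{"x": 0.0035, "y": -0.003, "z": 0.03, "ax": 0.0, "ay": 0.0, "az": 0.0, "gripper": 0.0}, {"x": 0.0035, "y": -0.003, "z": 0.05, "ax": 0.0, "ay": 0.0, "az": 0.0, "gripper": 0.0}, {"x": 0.0035, "y": -0.003, "z": 0.07, "ax": 0.0, "ay": 0.0, "az": 0.0, "gripper": 0.0}, {"x": 0.0035, "y": -0.003, "z": 0.085, "ax": 0.0, "ay": 0.0, "az": 0.0, "gripper": 0.0}, {"x": 0.0035, "y": -0.003, "z": 0.1, "ax": 0.0, "ay": 0.0, "az": 0.0, "gripper": 0.0}, {"x": 0.0035, "y": -0.003, "z": 0.1, "ax": 0.0, "ay": 0.0, "az": 0.0, "gripper": 0.0}])

```text
time_s: 7.75
position: [0.5465, -0.294, 0.1226]
ee_rot: [-0.37, -3.119, -0.0]
force: [0.2, 0.5, -1.9]
width: 0.0128
grasp_force: 59.8
```

>>> play_rows(deltas=[{"x": 0.0, "y": 0.0, "z": 0.015, "ax": 0.0, "ay": 0.0, "az": 0.0, "gripper": 0.0}, {"x": 0.0, "y": 0.0, "z": 0.03, "ax": 0.0, "ay": 0.0, "az": 0.0, "gripper": 0.0}, {"x": 0.0, "y": 0.0, "z": 0.042, "ax": 0.0, "ay": 0.0, "az": 0.0, "gripper": 0.0}, {"x": 0.0, "y": 0.0, "z": 0.049, "ax": 0.0, "ay": 0.0, "az": 0.0, "gripper": 0.0}, {"x": 0.0, "y": 0.0, "z": 0.049, "ax": 0.0, "ay": 0.0, "az": 0.0, "gripper": 0.0}])

```text
time_s: 8.25
position: [0.5466, -0.2941, 0.1131]
ee_rot: [-0.37, -3.119, -0.0]
force: [-0.3, -0.7, -2.3]
width: 0.0128
grasp_force: 59.8
```

Still free; about 1 mm more, then release by opening partly.

>>> play_rows(deltas=[{"x": 0.0, "y": 0.0, "z": 0.006, "ax": 0.0, "ay": 0.0, "az": 0.0, "gripper": 0.0}, {"x": 0.0, "y": 0.0, "z": 0.006, "ax": 0.0, "ay": 0.0, "az": 0.0, "gripper": 0.0}, {"x": 0.0, "y": 0.0, "z": 0.006, "ax": 0.0, "ay": 0.0, "az": 0.0, "gripper": 30.0}, {"x": 0.0, "y": 0.0, "z": 0.006, "ax": 0.0, "ay": 0.0, "az": 0.0, "gripper": 30.0}, {"x": 0.0, "y": 0.0, "z": 0.006, "ax": 0.0, "ay": 0.0, "az": 0.0, "gripper": 30.0}, {"x": 0.0, "y": 0.0, "z": 0.006, "ax": 0.0, "ay": 0.0, "az": 0.0, "gripper": 30.0}])

```text
time_s: 8.85
position: [0.5467, -0.2942, 0.1121]
ee_rot: [0.37, 3.12, -0.0]
force: [0.1, -0.9, -0.4]
width: 0.0256
grasp_force: 0.0
```

>>> play_rows(deltas=[{"x": 0.0, "y": 0.0, "z": -0.1, "ax": 0.0, "ay": 0.0, "az": 0.0, "gripper": 30.0}, {"x": 0.0, "y": 0.0, "z": -0.3, "ax": 0.0, "ay": 0.0, "az": 0.0, "gripper": 30.0}, {"x": 0.0, "y": 0.0, "z": -0.45, "ax": 0.0, "ay": 0.0, "az": 0.0, "gripper": 0.0}, {"x": 0.0, "y": 0.0, "z": -0.45, "ax": 0.0, "ay": 0.0, "az": 0.0, "gripper": 0.0}, {"x": 0.0, "y": 0.0, "z": -0.45, "ax": 0.0, "ay": 0.0, "az": 0.0, "gripper": 0.0}])

```text
time_s: 9.35
position: [0.5469, -0.2943, 0.2023]
ee_rot: [0.37, 3.119, -0.001]
force: [-1.0, -0.0, -1.4]
width: 0.0002
grasp_force: 0.0
```

```bash
cat >> h.py <<'E'
HEAD=np.array([.4915,-.2799])
def bar(th,gap,z,r=.056):
    a=np.radians(th);u=np.array([np.cos(a),np.sin(a)]);n=np.array([-u[1],u[0]])
    p=HEAD+r*u+(.016+gap)*n
    return [p[0],p[1],z],th-90
E
python3 -c "
from h import *
o=get_obs();print(o['position'],o['width'],o['joint_pos'])
print(rel(*bar(-120,.012,.2)),rel(*bar(-120,.012,.079)))
cv2.imwrite('pics/w4.png',cv2.resize(grab_frame('wrist'),(640,480),interpolation=2))"
```

```text
[ 0.5469132  -0.29427806  0.20228029] 0.00017196390451755644 [-6.24758801e-01  4.38404626e-01  1.43266673e-01  1.27466645e+00
  9.16217565e-07 -3.88442827e-01]
(array([ 0.2313, -0.3032,  0.0113]), array([-0.    ,  0.0002,  0.0457])) (array([ 0.2318, -0.3029,  0.6163]), array([-0.    ,  0.0002,  0.0457]))
```

View pics/w4.png

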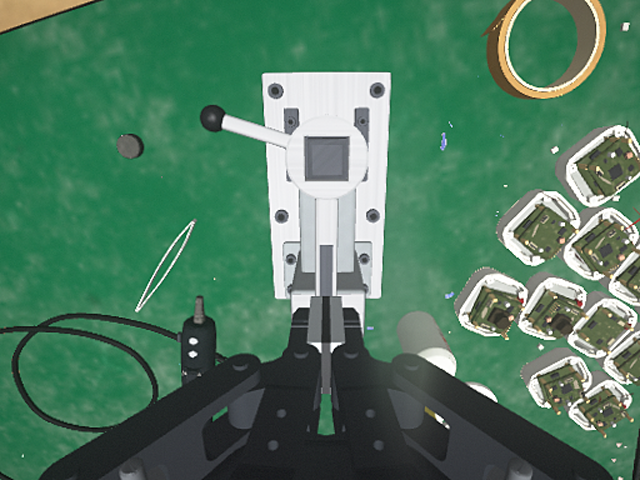

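Spanner seated, with the head flush in the hole at (326,158) and the handle over the column; ball at (212,118), bar unmoved. Next I'll go to the bar's counter-clockwise side.

>>> play_rows(deltas=[{"x": 0.1, "y": -0.15, "z": 0.0, "ax": 0.0, "ay": 0.0, "az": 0.02, "gripper": 0.0}, {"x": 0.232, "y": -0.303, "z": 0.0, "ax": 0.0, "ay": 0.0, "az": 0.046, "gripper": 0.0}, {"x": 0.232, "y": -0.303, "z": 0.0, "ax": 0.0, "ay": 0.0, "az": 0.046, "gripper": 0.0}, {"x": 0.232, "y": -0.303, "z": 0.1, "ax": 0.0, "ay": 0.0, "az": 0.046, "gripper": 0.0}, {"x": 0.232, "y": -0.303, "z": 0.22, "ax": 0.0, "ay": 0.0, "az": 0.046, "gripper": 0.0}, {"x": 0.232, "y": -0.303, "z": 0.34, "ax": 0.0, "ay": 0.0, "az": 0.046, "gripper": 0.0}, {"x": 0.232, "y": -0.303, "z": 0.46, "ax": 0.0, "ay": 0.0, "az": 0.046, "gripper": 0.0}, {"x": 0.232, "y": -0.303, "z": 0.56, "ax": 0.0, "ay": 0.0, "az": 0.046, "gripper": 0.0}, {"x": 0.232, "y": -0.303, "z": 0.616, "ax": 0.0, "ay": 0.0, "az": 0.046, "gripper": 0.0}, {"x": 0.232, "y": -0.303, "z": 0.616, "ax": 0.0, "ay": 0.0, "az": 0.046, "gripper": 0.0}])

```text
time_s: 10.4
position: [0.4867, -0.3413, 0.0771]
ee_rot: [-0.814, -3.031, -0.002]
force: [-1.0, 0.0, 0.5]
width: -0.0001
grasp_force: 0.0
```

```bash
python3 -c "
from h import *
o=get_obs();print(o['position'],o['force'])
for t,g in ((-120,.006),(-120,0.),(-130,0),(-140,0),(-150,0),(-160,0)):print(t,g,*rel(*bar(t,g,.079)))"
```

```text
[ 0.48670744 -0.34125226  0.07710715] [-1.02320273  0.01968188  0.45166899]
-120 0.006 [ 0.0227 -0.0024 -0.0094] [ 0.0001 -0.0005 -0.0002]
-120 0.0 [ 0.0527 -0.0024 -0.0093] [ 0.0001 -0.0005 -0.0002]
-130 0 [ 0.1025 -0.0121 -0.0091] [ 0.0001 -0.0005  0.0276]
-140 0 [ 0.1532 -0.013  -0.009 ] [ 0.     -0.0005  0.0554]
-150 0 [ 0.2034 -0.0051 -0.0088] [-0.     -0.0005  0.0831]
-160 0 [ 0.2514  0.0114 -0.0087] [-1.000e-04 -5.000e-04  1.109e-01]
```

>>> play_rows(deltas=[{"x": 0.023, "y": -0.002, "z": -0.009, "ax": 0.0, "ay": 0.0, "az": 0.0, "gripper": 0.0}, {"x": 0.04, "y": -0.002, "z": -0.009, "ax": 0.0, "ay": 0.0, "az": 0.0, "gripper": 0.0}, {"x": 0.053, "y": -0.002, "z": -0.009, "ax": 0.0, "ay": 0.0, "az": 0.0, "gripper": 0.0}, {"x": 0.07, "y": -0.006, "z": -0.009, "ax": 0.0, "ay": 0.0, "az": 0.009, "gripper": 0.0}, {"x": 0.086, "y": -0.009, "z": -0.009, "ax": 0.0, "ay": 0.0, "az": 0.018, "gripper": 0.0}, {"x": 0.1025, "y": -0.012, "z": -0.009, "ax": 0.0, "ay": 0.0, "az": 0.0276, "gripper": 0.0}, {"x": 0.119, "y": -0.0125, "z": -0.009, "ax": 0.0, "ay": 0.0, "az": 0.037, "gripper": 0.0}, {"x": 0.136, "y": -0.013, "z": -0.009, "ax": 0.0, "ay": 0.0, "az": 0.046, "gripper": 0.0}, {"x": 0.153, "y": -0.013, "z": -0.009, "ax": 0.0, "ay": 0.0, "az": 0.055, "gripper": 0.0}, {"x": 0.153, "y": -0.013, "z": -0.009, "ax": 0.0, "ay": 0.0, "az": 0.055, "gripper": 0.0}])

```text
time_s: 11.4
position: [0.4595, -0.3292, 0.0813]
ee_rot: [1.326, 2.847, -0.001]
force: [0.7, -0.5, 0.3]
width: -0.0001
grasp_force: 0.0
```

```bash
python3 -c "
from h import *
o=get_obs();print(o['position'],o['force'],o['wrist_torque'])
cv2.imwrite('pics/w5.png',cv2.resize(grab_frame('wrist'),(640,480),interpolation=2))
for t in range(-140,-185,-5):print(t,*rel(*bar(t,0,.079)))"
```

```text
[ 0.45949404 -0.32921541  0.08134778] [ 0.70394787 -0.54001807  0.29998158] [-0.03431164 -0.02139217 -0.02797161]
-140 [0.0064 0.0006 0.0112] [0.     0.0001 0.0004]
-145 [ 0.0311 -0.0053  0.0111] [0.     0.0001 0.0143]
-150 [ 0.0563 -0.0089  0.0111] [0.     0.0001 0.0282]
-155 [ 0.0816 -0.0104  0.0111] [0.     0.0001 0.0421]
-160 [ 0.107  -0.0096  0.0111] [0.     0.0001 0.056 ]
-165 [ 0.1322 -0.0067  0.0111] [0.     0.0001 0.0699]
-170 [ 0.1571 -0.0015  0.011 ] [0.0001 0.0001 0.0838]
-175 [0.1815 0.0058 0.011 ] [0.0001 0.0001 0.0977]
-180 [0.2051 0.0152 0.011 ] [1.000e-04 1.000e-04 1.116e-01]
```

View pics/w5.png

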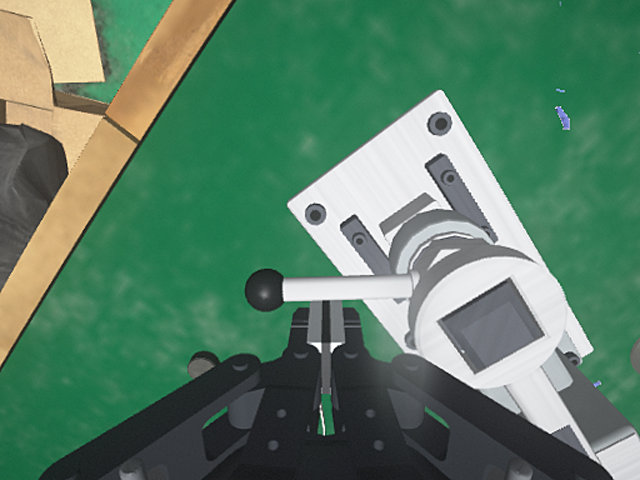

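Finger on the bar (contact near (325,300)); bar swung about 20° and lies square to the push, so there's room to push a little farther out at r≈61 mm.

```bash
python3 -c "
from h import *
for t in (-145,-150,-155,-160,-163):print(t,*rel(*bar(t,0,.080,.061)))"
```

```text
-145 [ 0.0334 -0.0302  0.0061] [0.     0.0001 0.0143]
-150 [ 0.0607 -0.0336  0.0061] [0.     0.0001 0.0282]
-155 [ 0.0882 -0.0345  0.0061] [0.     0.0001 0.0421]
-160 [ 0.1156 -0.0331  0.0061] [0.     0.0001 0.056 ]
-163 [ 0.132  -0.0311  0.0061] [0.     0.0001 0.0643]
```

>>> play_rows(deltas=[{"x": 0.017, "y": -0.015, "z": 0.005, "ax": 0.0, "ay": 0.0, "az": 0.007, "gripper": 0.0}, {"x": 0.033, "y": -0.03, "z": 0.005, "ax": 0.0, "ay": 0.0, "az": 0.0143, "gripper": 0.0}, {"x": 0.047, "y": -0.032, "z": 0.005, "ax": 0.0, "ay": 0.0, "az": 0.021, "gripper": 0.0}, {"x": 0.061, "y": -0.034, "z": 0.005, "ax": 0.0, "ay": 0.0, "az": 0.028, "gripper": 0.0}, {"x": 0.075, "y": -0.034, "z": 0.005, "ax": 0.0, "ay": 0.0, "az": 0.035, "gripper": 0.0}, {"x": 0.088, "y": -0.034, "z": 0.005, "ax": 0.0, "ay": 0.0, "az": 0.042, "gripper": 0.0}, {"x": 0.102, "y": -0.034, "z": 0.005, "ax": 0.0, "ay": 0.0, "az": 0.049, "gripper": 0.0}, {"x": 0.116, "y": -0.033, "z": 0.005, "ax": 0.0, "ay": 0.0, "az": 0.056, "gripper": 0.0}, {"x": 0.132, "y": -0.031, "z": 0.005, "ax": 0.0, "ay": 0.0, "az": 0.064, "gripper": 0.0}, {"x": 0.132, "y": -0.031, "z": 0.005, "ax": 0.0, "ay": 0.0, "az": 0.064, "gripper": 0.0}])

```text
time_s: 12.45
position: [0.4379, -0.3128, 0.08]
ee_rot: [1.866, 2.527, -0.0]
force: [-0.3, 0.6, 0.2]
width: 0.0
grasp_force: 0.0
```

```bash
python3 -c "
from h import *
o=get_obs();print(o['position'],o['force'],Ro.from_rotvec(o['ee_rot']).inv().apply(o['force']))
for t in (-163,-165,-167,-169,-171):print(t,*rel(*bar(t,0,.080,.061)))"
```

```text
[ 0.43786117 -0.31278458  0.07995343] [-0.25537771  0.64616047  0.18097159] [ 0.69264407 -0.05395411 -0.18117667]
-163 [-0.0012 -0.0005 -0.0002] [0.     0.     0.0003]
-165 [ 0.0095 -0.003  -0.0002] [0.     0.     0.0059]
-167 [ 0.0203 -0.0053 -0.0002] [0.     0.     0.0114]
-169 [ 0.0312 -0.0071 -0.0002] [0.    0.    0.017]
-171 [ 0.0421 -0.0085 -0.0002] [0.     0.     0.0225]
```

>>> play_rows(deltas=[{"x": 0.0108, "y": -0.0025, "z": 0.0, "ax": 0.0, "ay": 0.0, "az": 0.0056, "gripper": 0.0}, {"x": 0.0216, "y": -0.0048, "z": 0.0, "ax": 0.0, "ay": 0.0, "az": 0.0111, "gripper": 0.0}, {"x": 0.0325, "y": -0.0066, "z": 0.0, "ax": 0.0, "ay": 0.0, "az": 0.0167, "gripper": 0.0}, {"x": 0.0433, "y": -0.008, "z": 0.0, "ax": 0.0, "ay": 0.0, "az": 0.0222, "gripper": 0.0}])

```text
time_s: 12.85
position: [0.434, -0.3053, 0.0799]
ee_rot: [2.037, 2.391, -0.0]
force: [-0.6, -1.5, 0.3]
width: -0.0
grasp_force: 0.7
```

>>> play_rows(deltas=[{"x": 0.0108, "y": -0.0025, "z": 0.0, "ax": 0.0, "ay": 0.0, "az": 0.0056, "gripper": 0.0}, {"x": 0.0216, "y": -0.0048, "z": 0.0, "ax": 0.0, "ay": 0.0, "az": 0.0111, "gripper": 0.0}, {"x": 0.0216, "y": -0.0048, "z": 0.0, "ax": 0.0, "ay": 0.0, "az": 0.0111, "gripper": 0.0}])

```text
time_s: 13.15
position: [0.4323, -0.3013, 0.0799]
ee_rot: [2.119, 2.319, -0.001]
force: [-1.6, -2.6, 0.2]
width: 0.0002
grasp_force: 1.1
```

>>> play_rows(deltas=[{"x": 0.0108, "y": -0.0025, "z": 0.0, "ax": 0.0, "ay": 0.0, "az": 0.0056, "gripper": 0.0}, {"x": 0.0216, "y": -0.0048, "z": 0.0, "ax": 0.0, "ay": 0.0, "az": 0.0111, "gripper": 0.0}, {"x": 0.0216, "y": -0.0048, "z": 0.0, "ax": 0.0, "ay": 0.0, "az": 0.0111, "gripper": 0.0}])

```text
time_s: 13.45
position: [0.431, -0.2972, 0.0799]
ee_rot: [2.198, 2.244, -0.001]
force: [-1.2, -4.4, 1.1]
width: -0.0
grasp_force: 1.9
```

>>> play_rows(deltas=[{"x": 0.0108, "y": -0.0025, "z": 0.0, "ax": 0.0, "ay": 0.0, "az": 0.0056, "gripper": 0.0}, {"x": 0.0108, "y": -0.0025, "z": 0.0, "ax": 0.0, "ay": 0.0, "az": 0.0056, "gripper": 0.0}, {"x": 0.0108, "y": -0.0025, "z": 0.0, "ax": 0.0, "ay": 0.0, "az": 0.0056, "gripper": 0.0}])

```text
time_s: 13.75
position: [0.4304, -0.295, 0.0798]
ee_rot: [2.237, 2.206, -0.0]
force: [-1.3, -5.6, 0.5]
width: 0.0
grasp_force: 2.2
```

>>> play_rows(deltas=[{"x": 0.0108, "y": -0.0025, "z": 0.0, "ax": 0.0, "ay": 0.0, "az": 0.0056, "gripper": 0.0}, {"x": 0.0108, "y": -0.0025, "z": 0.0, "ax": 0.0, "ay": 0.0, "az": 0.0056, "gripper": 0.0}])

```text
time_s: 13.95
position: [0.4299, -0.2926, 0.0797]
ee_rot: [2.277, 2.164, -0.0]
force: [-1.5, -5.1, 1.4]
width: -0.0002
grasp_force: 2.1
```

>>> play_rows(deltas=[{"x": 0.0108, "y": -0.0025, "z": 0.0, "ax": 0.0, "ay": 0.0, "az": 0.0056, "gripper": 0.0}, {"x": 0.0108, "y": -0.0025, "z": 0.0, "ax": 0.0, "ay": 0.0, "az": 0.0056, "gripper": 0.0}])

```text
time_s: 14.15
position: [0.4295, -0.2903, 0.0797]
ee_rot: [2.314, 2.124, -0.0]
force: [-1.1, -4.1, 0.7]
width: -0.0
grasp_force: 2.1
```

```bash
python3 -c "
from h import *
o=get_obs();R=Ro.from_rotvec(o['ee_rot']);print(o['force'],R.inv().apply(o['force']),R.as_matrix()[:2,0],o['time_s'])
for t in (-182,-183,-184,-185):print(t,bar(t,0,.08,.061),*rel(*bar(t,0,.080,.061)))
r=grab_frame('wrist');cv2.imwrite('pics/w6.png',cv2.resize(r,(640,480),interpolation=2))"
```

```text
[-1.06700679 -4.12985338  0.71558848] [-4.20593145 -0.71057584 -0.71517963] [0.08535237 0.99635082] 14.15
-182 ([np.float64(0.42997876760459514), np.float64(-0.29376138393345297), 0.08], -272) [-0.0168  0.0039 -0.0014] [ 0.     0.    -0.008]
-183 ([np.float64(0.4297462230800839), np.float64(-0.2926855792252536), 0.08], -273) [-0.0116  0.0023 -0.0014] [ 0.      0.     -0.0053]
-184 ([np.float64(0.4295324893542447), np.float64(-0.29160587990576553), 0.08], -274) [-0.0063  0.0007 -0.0014] [ 0.      0.     -0.0025]
-185 ([np.float64(0.42933763153244103), np.float64(-0.2905226148618608), 0.08], -275) [-0.001  -0.0007 -0.0014] [0.     0.     0.0003]
```

View pics/w6.png

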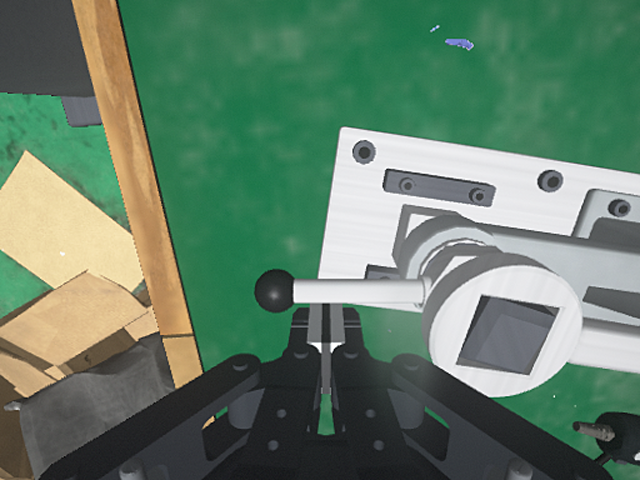

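The bar is square to the finger and the head has begun to turn inside the spanner's hole at (510,335), so the play is being taken up. I'll keep going in small steps.

>>> play_rows(deltas=[{"x": 0.0108, "y": -0.0025, "z": 0.0, "ax": 0.0, "ay": 0.0, "az": 0.0056, "gripper": 0.0}, {"x": 0.0162, "y": -0.0037, "z": 0.0, "ax": 0.0, "ay": 0.0, "az": 0.0083, "gripper": 0.0}, {"x": 0.0162, "y": -0.0037, "z": 0.0, "ax": 0.0, "ay": 0.0, "az": 0.0083, "gripper": 0.0}])

```text
time_s: 14.5
position: [0.4291, -0.2878, 0.0799]
ee_rot: [2.368, 2.063, -0.002]
force: [-3.0, -8.1, 1.3]
width: -0.0
grasp_force: 4.2
```

>>> play_rows(deltas=[{"x": 0.0108, "y": -0.0025, "z": 0.0, "ax": 0.0, "ay": 0.0, "az": 0.0056, "gripper": 0.0}, {"x": 0.0108, "y": -0.0025, "z": 0.0, "ax": 0.0, "ay": 0.0, "az": 0.0056, "gripper": 0.0}])

```text
time_s: 14.7
position: [0.4288, -0.2859, 0.0799]
ee_rot: [2.404, 2.019, -0.003]
force: [-3.5, -10.4, -0.0]
width: 0.0001
grasp_force: 5.4
```

>>> play_rows(deltas=[{"x": 0.0108, "y": -0.0025, "z": 0.0, "ax": 0.0, "ay": 0.0, "az": 0.0056, "gripper": 0.0}, {"x": 0.0108, "y": -0.0025, "z": 0.0, "ax": 0.0, "ay": 0.0, "az": 0.0056, "gripper": 0.0}])

```text
time_s: 14.9
position: [0.4286, -0.2841, 0.08]
ee_rot: [2.439, 1.976, -0.004]
force: [-4.7, -12.4, 0.8]
width: -0.0001
grasp_force: 6.9
```

>>> play_rows(deltas=[{"x": 0.0, "y": 0.0, "z": 0.0, "ax": 0.0, "ay": 0.0, "az": 0.0, "gripper": 0.0}, {"x": 0.0, "y": 0.0, "z": 0.0, "ax": 0.0, "ay": 0.0, "az": 0.0, "gripper": 0.0}, {"x": 0.0, "y": 0.0, "z": 0.0, "ax": 0.0, "ay": 0.0, "az": 0.0, "gripper": 0.0}])

```text
time_s: 15.2
position: [0.4287, -0.2841, 0.08]
ee_rot: [2.438, 1.978, -0.003]
force: [-4.8, -14.1, -0.3]
width: 0.0
grasp_force: 6.8
```

Firmly tight at about 13–15 N. Backing off and rising.

>>> play_rows(deltas=[{"x": -0.02, "y": 0.0, "z": 0.0, "ax": 0.0, "ay": 0.0, "az": 0.0, "gripper": 0.0}, {"x": -0.08, "y": 0.0, "z": 0.0, "ax": 0.0, "ay": 0.0, "az": 0.0, "gripper": 0.0}, {"x": -0.1, "y": 0.0, "z": -0.05, "ax": 0.0, "ay": 0.0, "az": 0.0, "gripper": 0.0}, {"x": -0.1, "y": 0.0, "z": -0.25, "ax": 0.0, "ay": 0.0, "az": 0.0, "gripper": 0.0}, {"x": -0.1, "y": 0.0, "z": -0.45, "ax": 0.0, "ay": 0.0, "az": 0.0, "gripper": 0.0}, {"x": -0.1, "y": 0.0, "z": -0.6, "ax": 0.0, "ay": 0.0, "az": 0.0, "gripper": 30.0}, {"x": -0.1, "y": 0.0, "z": -0.6, "ax": 0.0, "ay": 0.0, "az": 0.0, "gripper": 30.0}])

```text
time_s: 15.9
position: [0.4256, -0.3033, 0.2039]
ee_rot: [2.436, 1.974, 0.002]
force: [-0.5, 0.2, -0.6]
width: 0.0252
grasp_force: 0.0
```

```bash
python3 -c "
from h import *
print(get_obs()['force'],rel([.5467,-.2942,.2],166.7))"
```

```text
[-0.45099225  0.15399638 -0.6179301 ] (array([0.1698, 0.5828, 0.0222]), array([ 0.0003,  0.001 , -0.2463]))
```

>>> play_rows(deltas=[{"x": 0.0, "y": 0.06, "z": 0.0, "ax": 0.0, "ay": 0.0, "az": -0.024, "gripper": 30.0}, {"x": 0.02, "y": 0.12, "z": 0.0, "ax": 0.0, "ay": 0.0, "az": -0.048, "gripper": 30.0}, {"x": 0.04, "y": 0.2, "z": 0.0, "ax": 0.0, "ay": 0.0, "az": -0.07, "gripper": 30.0}, {"x": 0.06, "y": 0.26, "z": 0.0, "ax": 0.0, "ay": 0.0, "az": -0.094, "gripper": 30.0}, {"x": 0.08, "y": 0.32, "z": 0.0, "ax": 0.0, "ay": 0.0, "az": -0.117, "gripper": 30.0}, {"x": 0.1, "y": 0.38, "z": 0.0, "ax": 0.0, "ay": 0.0, "az": -0.14, "gripper": 30.0}, {"x": 0.12, "y": 0.44, "z": 0.0, "ax": 0.0, "ay": 0.0, "az": -0.163, "gripper": 30.0}, {"x": 0.14, "y": 0.5, "z": 0.0, "ax": 0.0, "ay": 0.0, "az": -0.186, "gripper": 30.0}, {"x": 0.16, "y": 0.56, "z": 0.0, "ax": 0.0, "ay": 0.0, "az": -0.209, "gripper": 30.0}, {"x": 0.17, "y": 0.583, "z": 0.02, "ax": 0.0, "ay": 0.0, "az": -0.232, "gripper": 30.0}])

```text
time_s: 16.9
position: [0.5464, -0.2929, 0.1955]
ee_rot: [-0.493, -3.103, -0.001]
force: [-0.5, 0.2, 0.4]
width: 0.0257
grasp_force: 0.0
```

>>> play_rows(deltas=[{"x": 0.0, "y": 0.0, "z": 0.0, "ax": 0.0, "ay": 0.0, "az": -0.016, "gripper": 30.0}, {"x": 0.0, "y": 0.0, "z": 0.0, "ax": 0.0, "ay": 0.0, "az": -0.016, "gripper": 30.0}, {"x": 0.0, "y": 0.0, "z": 0.0, "ax": 0.0, "ay": 0.0, "az": -0.016, "gripper": 30.0}])

```text
time_s: 17.2
position: [0.5454, -0.293, 0.1956]
ee_rot: [-0.352, -3.121, -0.001]
force: [0.3, 0.0, 0.0]
width: 0.0257
grasp_force: 0.0
```

```bash
python3 -c "
from h import *
o=get_obs();R=Ro.from_rotvec(o['ee_rot']);print(o['position'],o['width'],np.degrees(np.arctan2(*R.as_matrix()[1::-1,0])))
r=grab_frame('wrist');cv2.imwrite('pics/w7.png',cv2.resize(r[80:280,160:360],(600,600),interpolation=2))"
```

```text
[ 0.54541515 -0.29303928  0.19556812] 0.025714533861082207 167.11669732212692
```

View pics/w7.png

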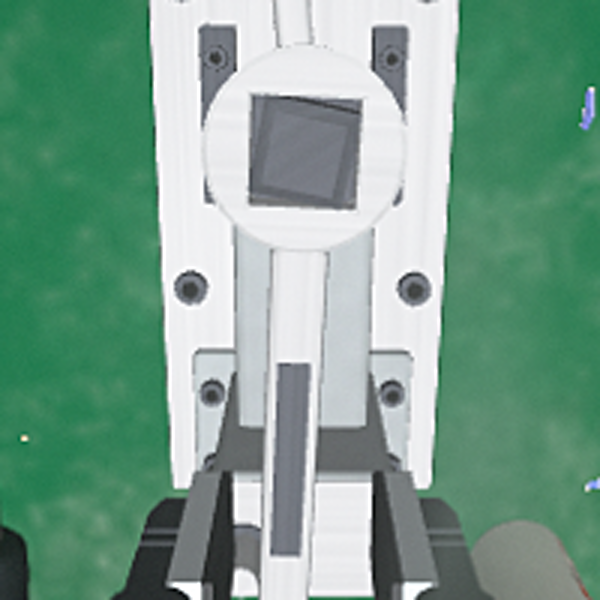

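Ring centre (305,147), handle centre at (286,555) in the crop; the head turned about 10° inside the hole, handle against the pin.

```bash
python3 -c "
from h import *
C=cam('wrist')
P=back(C,[(160+(x+.5)/3-.5,80+(y+.5)/3-.5) for x,y in((305,147),(286.5,555),(302,265))],.122);d=P[1]-P[0];a=np.degrees(np.arctan2(d[1],d[0]));print(P,a)
g=P[0]+.058*d/np.hypot(*d[:2]);print(g,rel([g[0],g[1],.112],a+180))"
```

```text
[[ 0.48985436 -0.28061716  0.122     ]
 [ 0.60176911 -0.31146843  0.122     ]
 [ 0.51871618 -0.28794856  0.122     ]] -15.411804133154867
[ 0.54576872 -0.29603094  0.122     ] (array([-0.005 , -0.0142,  0.4182]), array([ 0.0001, -0.    ,  0.007 ]))
```

>>> play_rows(deltas=[{"x": -0.005, "y": -0.014, "z": 0.0, "ax": 0.0, "ay": 0.0, "az": 0.007, "gripper": 36.0}, {"x": -0.005, "y": -0.014, "z": 0.15, "ax": 0.0, "ay": 0.0, "az": 0.007, "gripper": 36.0}, {"x": -0.005, "y": -0.014, "z": 0.25, "ax": 0.0, "ay": 0.0, "az": 0.007, "gripper": 36.0}, {"x": -0.005, "y": -0.014, "z": 0.33, "ax": 0.0, "ay": 0.0, "az": 0.007, "gripper": 36.0}, {"x": -0.005, "y": -0.014, "z": 0.39, "ax": 0.0, "ay": 0.0, "az": 0.007, "gripper": 36.0}, {"x": -0.005, "y": -0.014, "z": 0.415, "ax": 0.0, "ay": 0.0, "az": 0.007, "gripper": 36.0}, {"x": -0.005, "y": -0.014, "z": 0.415, "ax": 0.0, "ay": 0.0, "az": 0.007, "gripper": 36.0}])

```text
time_s: 17.95
position: [0.5458, -0.296, 0.1125]
ee_rot: [-0.417, -3.113, -0.0]
force: [-0.5, 0.1, -0.1]
width: 0.0309
grasp_force: 0.0
```

>>> play_rows(deltas=[{"x": 0.0, "y": 0.0, "z": 0.0, "ax": 0.0, "ay": 0.0, "az": 0.0, "gripper": 0.0}, {"x": 0.0, "y": 0.0, "z": 0.0, "ax": 0.0, "ay": 0.0, "az": 0.0, "gripper": 0.0}, {"x": 0.0, "y": 0.0, "z": 0.0, "ax": 0.0, "ay": 0.0, "az": 0.0, "gripper": 0.0}, {"x": 0.0, "y": 0.0, "z": 0.0, "ax": 0.0, "ay": 0.0, "az": 0.0, "gripper": 0.0}, {"x": 0.0, "y": 0.0, "z": 0.0, "ax": 0.0, "ay": 0.0, "az": 0.0, "gripper": 0.0}, {"x": 0.0, "y": 0.0, "z": 0.0, "ax": 0.0, "ay": 0.0, "az": 0.0, "gripper": 0.0}])

```text
time_s: 18.55
position: [0.5465, -0.2957, 0.1136]
ee_rot: [0.416, 3.113, 0.0]
force: [0.3, 4.9, 7.4]
width: 0.0129
grasp_force: 59.4
```

>>> play_rows(deltas=[{"x": 0.0, "y": 0.003, "z": -0.01, "ax": 0.0, "ay": 0.0, "az": -0.001, "gripper": 0.0}, {"x": 0.0, "y": 0.003, "z": -0.025, "ax": 0.0, "ay": 0.0, "az": -0.001, "gripper": 0.0}, {"x": 0.0, "y": 0.003, "z": -0.04, "ax": 0.0, "ay": 0.0, "az": -0.001, "gripper": 0.0}, {"x": 0.0, "y": 0.003, "z": -0.04, "ax": 0.0, "ay": 0.0, "az": -0.001, "gripper": 0.0}])

```text
time_s: 18.95
position: [0.545, -0.295, 0.1204]
ee_rot: [-0.407, -3.112, -0.001]
force: [-5.9, 1.6, -9.0]
width: 0.013
grasp_force: 59.1
```

>>> play_rows(deltas=[{"x": 0.0, "y": 0.0, "z": -0.02, "ax": 0.0, "ay": 0.0, "az": 0.0, "gripper": 0.0}, {"x": 0.0, "y": 0.0, "z": -0.04, "ax": 0.0, "ay": 0.0, "az": 0.0, "gripper": 0.0}, {"x": 0.0, "y": 0.0, "z": -0.06, "ax": 0.0, "ay": 0.0, "az": 0.0, "gripper": 0.0}, {"x": 0.0, "y": 0.0, "z": -0.08, "ax": 0.0, "ay": 0.0, "az": 0.0, "gripper": 0.0}, {"x": 0.0, "y": 0.0, "z": -0.08, "ax": 0.0, "ay": 0.0, "az": 0.0, "gripper": 0.0}])

```text
time_s: 19.45
position: [0.5429, -0.2943, 0.1353]
ee_rot: [-0.407, -3.108, -0.003]
force: [-15.6, 2.1, -15.5]
width: 0.0125
grasp_force: 58.9
```

The spanner drags on the head (it's tilting in the grip), so I'll lower it back and relieve the side load before lifting.

>>> play_rows(deltas=[{"x": 0.0, "y": 0.0, "z": 0.03, "ax": 0.0, "ay": 0.0, "az": 0.0, "gripper": 0.0}, {"x": 0.0, "y": 0.0, "z": 0.06, "ax": 0.0, "ay": 0.0, "az": 0.0, "gripper": 0.0}, {"x": 0.0, "y": 0.0, "z": 0.09, "ax": 0.0, "ay": 0.0, "az": 0.0, "gripper": 0.0}, {"x": 0.0, "y": 0.0, "z": 0.11, "ax": 0.0, "ay": 0.0, "az": 0.0, "gripper": 0.0}, {"x": 0.0, "y": 0.0, "z": 0.11, "ax": 0.0, "ay": 0.0, "az": 0.0, "gripper": 0.0}])

```text
time_s: 19.95
position: [0.5493, -0.2965, 0.1165]
ee_rot: [0.405, 3.108, -0.002]
force: [14.3, -0.7, 2.0]
width: 0.0124
grasp_force: 62.2
```

```bash
python3 -c "
from h import *
o=get_obs();print(o['position'],o['force'],o['wrist_torque'],o['joint_pos'])"
```

```text
[ 0.54929326 -0.29651998  0.11649049] [14.2940981  -0.67742498  2.01314416] [ 0.07080786 -2.39826158 -0.01846437] [-0.62641305  0.47844373 -0.02665284  1.05852647  0.00209369 -0.36745955]
```

>>> play_rows(deltas=[{"x": 0.0, "y": 0.0, "z": 0.0, "ax": 0.0, "ay": 0.0, "az": 0.0, "gripper": 30.0}, {"x": 0.0, "y": 0.0, "z": 0.0, "ax": 0.0, "ay": 0.0, "az": 0.0, "gripper": 30.0}, {"x": 0.0, "y": 0.0, "z": 0.0, "ax": 0.0, "ay": 0.0, "az": 0.0, "gripper": 30.0}, {"x": 0.0, "y": 0.0, "z": 0.0, "ax": 0.0, "ay": 0.0, "az": 0.0, "gripper": 30.0}])

```text
time_s: 20.35
position: [0.5461, -0.2955, 0.1147]
ee_rot: [-0.407, -3.115, 0.0]
force: [0.2, 0.1, -0.5]
width: 0.0253
grasp_force: 0.0
```

```bash
python3 -c "
from h import *
o=get_obs();print(o['position'],o['force'])
r=grab_frame('wrist');cv2.imwrite('pics/w8.png',r)
g=cv2.cvtColor(r,6)
# dark (head/hole) region inside bright ring
b=(g[60:200,190:330]<150).astype(np.uint8)
n,l,s,c=cv2.connectedComponentsWithStats(b)
for i in range(1,n):
    if s[i,4]>150:
        m=np.argwhere(l==i)[:,::-1].astype(np.float32);print(s[i],c[i]+[190,60],cv2.minAreaRect(m))
for y in (90,120,150,160,170,185,200,215,230):print(y,g[y,200:320:4])"
```

```text
[ 0.546067   -0.295466    0.11471942] [ 0.18665044  0.11533719 -0.52697614]
[  6   0  17  17 230] [203.91304348  67.95652174] ((14.0, 8.0), (16.0, 16.0), 90.0)
[117   0  17  14 194] [314.80412371  65.65463918] ((125.0, 6.5), (13.0, 16.0), 90.0)
[134   0   6 140 420] [327.56428571 150.81190476] ((136.5, 69.5), (139.0, 5.0), 90.0)
[  0   9  14 131 933] [194.08252947 154.19399786] ((6.5, 74.0), (130.0, 13.0), 90.0)
[101  24  16  33 387] [299.37726098  96.74160207] ((108.5, 40.0), (32.0, 15.0), 90.0)
[ 23  27  18  33 397] [221.25944584  99.10327456] ((32.29650115966797, 42.45627975463867), (31.97783660888672, 16.70662498474121), 85.42607879638672)
[  43   61   59   57 3193] [261.5966176  148.95364861] ((72.0, 89.0), (56.0, 58.0), 90.0)
90 [231 233 236 249 116 116 120 119 237 234 237 238 223 236 233 228 247 233
 231 235 237 235 233  89 119 118 116 244 233 231]
120 [233 234 233 235 214 240 238 238 222 224 224 223 223 225 224 223 218 214
 217 216 216 214 211 211 237 237 236 233 235 229]
150 [240 238 231 233 232 232 233 232 228 118 105 117 122 119 118 117 116 118
 118 117 120 103 107 224 234 235 234 234 233 230]
160 [245 236 237 220 233 233 234 234 226 100 106 120 117 118 117 120 117 119
 120 121 103 105  92 223 230 230 230 230 211 229]
170 [ 86 237 235 240 225 235 234 234 228  98  99  98 100 100 110 120 122 120
 121 122 101 121  83 231 232 231 231 219 234 229]
185 [108 239 238 242 238 239 233 237 238 238 238 237 238 238 238 238 238 237
 238 237 238 237 237 238 233 236 230 236 234 230]
200 [114 250 153  63  62 125 242 238 116 199 203 202 186 229 232 234 233 234
 224 180 201 202 203 198 245 234 233 124  91 128]
215 [100 100 237 237 238 238 233 239 244 194 202 202 208 230 233 232 230 236
 228 208 202 202 202 194 247 233 229 232 230 231]
230 [ 97  98 237 236 243 210 208 206 208 187 199 199 203 229 233 232 229 235
 228 202 199 202 203 195 209 202 197 198 233 229]
```

```bash
python3 -c "
from h import *
C=cam('wrist');g=cv2.cvtColor(cv2.imread('pics/w8.png'),6)
P=back(C,[(233,121),(291,121),(291,178),(233,178)],.122);c=P.mean(0);print(c,np.linalg.norm(np.diff(P,axis=0),axis=1))
for y in (200,230,250,270):print(y,g[y,240:290:2])
"
```

```text
[ 0.49113826 -0.28097499  0.122     ] [0.02643075 0.0270993  0.02815748]
200 [203 203 202 196 186 210 229 232 232 234 234 233 233 230 234 231 224 192
 180 201 201 203 202 203 203]
230 [199 197 199 196 203 220 229 234 233 234 232 231 229 233 235 230 228 171
 202 198 199 201 202 203 203]
250 [197 196 195 193 194 220 232 233 232 233 232 232 229 234 234 229 228 149
 203 201 199 207  34  58  61]
270 [ 99  97 100  96 192 223 166 115 120 122 117 118 118 117 143 229 230  90
 100  99 101 102  47  56  60]
```

>>> play_rows(deltas=[{"x": 0.04, "y": 0.0, "z": 0.0, "ax": 0.0, "ay": 0.0, "az": 0.0, "gripper": 30.0}, {"x": 0.085, "y": 0.0, "z": 0.01, "ax": 0.0, "ay": 0.0, "az": 0.0, "gripper": 30.0}, {"x": 0.085, "y": 0.0, "z": 0.01, "ax": 0.0, "ay": 0.0, "az": 0.0, "gripper": 30.0}, {"x": 0.085, "y": 0.0, "z": 0.01, "ax": 0.0, "ay": 0.0, "az": 0.0, "gripper": 0.0}, {"x": 0.085, "y": 0.0, "z": 0.01, "ax": 0.0, "ay": 0.0, "az": 0.0, "gripper": 0.0}, {"x": 0.085, "y": 0.0, "z": 0.01, "ax": 0.0, "ay": 0.0, "az": 0.0, "gripper": 0.0}, {"x": 0.085, "y": 0.0, "z": 0.01, "ax": 0.0, "ay": 0.0, "az": 0.0, "gripper": 0.0}, {"x": 0.085, "y": 0.0, "z": 0.01, "ax": 0.0, "ay": 0.0, "az": 0.0, "gripper": 0.0}])

```text
time_s: 21.2
position: [0.5293, -0.2909, 0.113]
ee_rot: [-0.407, -3.114, -0.0]
force: [-5.2, 3.1, 6.6]
width: 0.0132
grasp_force: 59.0
```

>>> play_rows(deltas=[{"x": 0.0, "y": 0.005, "z": 0.0, "ax": 0.0, "ay": 0.0, "az": -0.004, "gripper": 0.0}, {"x": 0.0, "y": 0.01, "z": 0.0, "ax": 0.0, "ay": 0.0, "az": -0.008, "gripper": 0.0}, {"x": 0.0, "y": 0.01, "z": 0.0, "ax": 0.0, "ay": 0.0, "az": -0.008, "gripper": 0.0}])

```text
time_s: 21.5
position: [0.5298, -0.2891, 0.113]
ee_rot: [-0.327, -3.124, 0.001]
force: [-4.8, 0.9, 7.2]
width: 0.013
grasp_force: 59.1
```

```bash
python3 -c "
from h import *
o=get_obs();print(o['position'],o['force'],o['wrist_torque'])"
```

```text
[ 0.52983305 -0.28914935  0.11299995] [-4.80739825  0.89228075  7.18364208] [ 0.16226019  1.01150377 -0.3394777 ]
```

>>> play_rows(deltas=[{"x": 0.005, "y": 0.0, "z": -0.008, "ax": 0.0, "ay": 0.0, "az": 0.0, "gripper": 0.0}, {"x": 0.005, "y": 0.0, "z": -0.02, "ax": 0.0, "ay": 0.0, "az": 0.0, "gripper": 0.0}, {"x": 0.005, "y": 0.0, "z": -0.03, "ax": 0.0, "ay": 0.0, "az": 0.0, "gripper": 0.0}, {"x": 0.005, "y": 0.0, "z": -0.03, "ax": 0.0, "ay": 0.0, "az": 0.0, "gripper": 0.0}])

```text
time_s: 21.9
position: [0.5295, -0.2888, 0.1184]
ee_rot: [0.328, 3.124, 0.001]
force: [5.3, -0.6, -12.0]
width: 0.013
grasp_force: 59.2
```

```bash
python3 -c "
from h import *
o=get_obs();print(o['position'],o['force'],o['wrist_torque'])"
```

```text
[ 0.52951724 -0.28883645  0.11838178] [  5.32091961  -0.57014991 -11.9745768 ] [-0.10765858 -1.23388372 -0.10871873]
```

The relief went the wrong way: the head sits clockwise in the hole. I'll lower, rotate back clockwise toward the pin, and aim for zero yaw torque.

>>> play_rows(deltas=[{"x": -0.002, "y": 0.0, "z": 0.015, "ax": 0.0, "ay": 0.0, "az": 0.0, "gripper": 0.0}, {"x": -0.003, "y": -0.004, "z": 0.025, "ax": 0.0, "ay": 0.0, "az": 0.003, "gripper": 0.0}, {"x": -0.003, "y": -0.008, "z": 0.025, "ax": 0.0, "ay": 0.0, "az": 0.007, "gripper": 0.0}, {"x": -0.003, "y": -0.008, "z": 0.025, "ax": 0.0, "ay": 0.0, "az": 0.007, "gripper": 0.0}])

```text
time_s: 22.3
position: [0.5292, -0.2907, 0.1136]
ee_rot: [-0.399, -3.116, 0.0]
force: [0.7, 0.9, -3.0]
width: 0.0126
grasp_force: 60.2
```

```bash
python3 -c "
from h import *
o=get_obs();print(o['position'],o['force'],o['wrist_torque'],np.degrees(np.arctan2(*Ro.from_rotvec(o['ee_rot']).as_matrix()[1::-1,0])))"
```

```text
[ 0.52924021 -0.2907144   0.11358627] [ 0.73439175  0.87407041 -3.03669856] [ 0.25219461  0.03289332 -0.07422517] 165.3952334886624
```

>>> play_rows(deltas=[{"x": 0.0, "y": 0.0, "z": -0.008, "ax": 0.0, "ay": 0.0, "az": 0.0, "gripper": 0.0}, {"x": 0.0, "y": 0.0, "z": -0.015, "ax": 0.0, "ay": 0.0, "az": 0.0, "gripper": 0.0}, {"x": 0.0, "y": 0.0, "z": -0.025, "ax": 0.0, "ay": 0.0, "az": 0.0, "gripper": 0.0}, {"x": 0.0, "y": 0.0, "z": -0.025, "ax": 0.0, "ay": 0.0, "az": 0.0, "gripper": 0.0}])

```text
time_s: 22.7
position: [0.5296, -0.2907, 0.119]
ee_rot: [0.397, 3.116, -0.0]
force: [-0.9, -0.1, -2.5]
width: 0.0129
grasp_force: 60.2
```

```bash
python3 -c "
from h import *
o=get_obs();print(o['position'],o['force'],o['wrist_torque'])"
```

```text
[ 0.52959044 -0.29067231  0.11903522] [-0.85795179 -0.14605578 -2.53554185] [ 0.13902066  0.10277409 -0.02095626]
```

Only the spanner's own weight is left, so it's free. Lifting clear.

>>> play_rows(deltas=[{"x": 0.0, "y": 0.0, "z": -0.02, "ax": 0.0, "ay": 0.0, "az": 0.0, "gripper": 0.0}, {"x": 0.0, "y": 0.0, "z": -0.04, "ax": 0.0, "ay": 0.0, "az": 0.0, "gripper": 0.0}, {"x": 0.0, "y": 0.0, "z": -0.06, "ax": 0.0, "ay": 0.0, "az": 0.0, "gripper": 0.0}, {"x": 0.0, "y": 0.0, "z": -0.08, "ax": 0.0, "ay": 0.0, "az": 0.0, "gripper": 0.0}, {"x": 0.0, "y": 0.0, "z": -0.08, "ax": 0.0, "ay": 0.0, "az": 0.0, "gripper": 0.0}])

```text
time_s: 23.2
position: [0.5298, -0.2908, 0.1354]
ee_rot: [0.397, 3.116, -0.001]
force: [0.9, 0.9, -3.2]
width: 0.0131
grasp_force: 60.2
```

```bash
python3 -c "
from h import *
o=get_obs();print(o['position'],o['force'],o['wrist_torque'])
C=cam('wrist');g=cv2.cvtColor(grab_frame('wrist'),6)
print('tape',back(cam('top'),[(259,234)],.024))
for n,p in(('L',[.50,-.17]),):
  T=[.53,-.19,.0]
"
```

```text
[ 0.52975921 -0.29083526  0.13537841] [ 0.89566399  0.85073171 -3.20290585] [-0.00665482  0.01214902  0.03981522]
tape [[ 0.45062914 -0.08500554  0.024     ]]
```

```bash
python3 -c "
from h import *
P=back(cam('top'),[(303,163),(259,234)],[.14,.024])
a=np.radians(-13.3);f=np.array([np.cos(a),np.sin(a)]);n=np.array([-f[1],f[0]])
for p in P:print(p,(p[:2]-HEAD)@f,(p[:2]-HEAD)@n)
# ring at frame (-.045,.09), grip 40mm along handle
for rx in(-.045,):
  q=HEAD+(rx+.0405)*f+.09*n;print(q);
  for z in(.16,.03,.005):print(rel([q[0],q[1],z],166.7))"
```

```text
[ 0.69050702 -0.22766024  0.14      ] 0.181651679056361 0.09662014463587963
[ 0.45062914 -0.08500554  0.024     ] -0.08461007520457872 0.1802648425368617
[ 0.50782517 -0.19127868]
(array([ 0.2302,  0.454 , -0.1253]), array([-0.    ,  0.0001, -0.0034]))
(array([0.2305, 0.4541, 0.5247]), array([-0.    ,  0.0001, -0.0034]))
(array([0.2306, 0.4542, 0.6497]), array([-0.    ,  0.0001, -0.0034]))
```

>>> play_rows(deltas=[{"x": 0.0, "y": 0.0, "z": -0.12, "ax": 0.0, "ay": 0.0, "az": 0.0, "gripper": 0.0}, {"x": 0.08, "y": 0.15, "z": -0.125, "ax": 0.0, "ay": 0.0, "az": -0.003, "gripper": 0.0}, {"x": 0.16, "y": 0.3, "z": -0.125, "ax": 0.0, "ay": 0.0, "az": -0.003, "gripper": 0.0}, {"x": 0.23, "y": 0.454, "z": -0.125, "ax": 0.0, "ay": 0.0, "az": -0.003, "gripper": 0.0}, {"x": 0.23, "y": 0.454, "z": 0.0, "ax": 0.0, "ay": 0.0, "az": -0.003, "gripper": 0.0}, {"x": 0.23, "y": 0.454, "z": 0.15, "ax": 0.0, "ay": 0.0, "az": -0.003, "gripper": 0.0}, {"x": 0.23, "y": 0.454, "z": 0.3, "ax": 0.0, "ay": 0.0, "az": -0.003, "gripper": 0.0}, {"x": 0.23, "y": 0.454, "z": 0.45, "ax": 0.0, "ay": 0.0, "az": -0.003, "gripper": 0.0}, {"x": 0.23, "y": 0.454, "z": 0.54, "ax": 0.0, "ay": 0.0, "az": -0.003, "gripper": 0.0}, {"x": 0.23, "y": 0.454, "z": 0.58, "ax": 0.0, "ay": 0.0, "az": -0.003, "gripper": 0.0}])

```text
time_s: 24.25
position: [0.5069, -0.1907, 0.017]
ee_rot: [-0.367, -3.118, -0.001]
force: [-0.0, -0.2, -2.5]
width: 0.0131
grasp_force: 60.2
```

>>> play_rows(deltas=[{"x": 0.0, "y": 0.0, "z": 0.02, "ax": 0.0, "ay": 0.0, "az": 0.0, "gripper": 0.0}, {"x": 0.0, "y": 0.0, "z": 0.04, "ax": 0.0, "ay": 0.0, "az": 0.0, "gripper": 0.0}, {"x": 0.0, "y": 0.0, "z": 0.055, "ax": 0.0, "ay": 0.0, "az": 0.0, "gripper": 0.0}, {"x": 0.0, "y": 0.0, "z": 0.055, "ax": 0.0, "ay": 0.0, "az": 0.0, "gripper": 0.0}])

```text
time_s: 24.65
position: [0.5079, -0.1913, 0.0079]
ee_rot: [0.367, 3.12, -0.0]
force: [-0.2, -0.4, -1.9]
width: 0.0128
grasp_force: 60.2
```

>>> play_rows(deltas=[{"x": 0.0, "y": 0.0, "z": 0.008, "ax": 0.0, "ay": 0.0, "az": 0.0, "gripper": 0.0}, {"x": 0.0, "y": 0.0, "z": 0.014, "ax": 0.0, "ay": 0.0, "az": 0.0, "gripper": 0.0}, {"x": 0.0, "y": 0.0, "z": 0.014, "ax": 0.0, "ay": 0.0, "az": 0.0, "gripper": 0.0}])

```text
time_s: 24.95
position: [0.5079, -0.1913, 0.0051]
ee_rot: [0.367, 3.12, -0.0]
force: [0.9, 0.3, -1.2]
width: 0.0129
grasp_force: 60.4
```

Near or at contact; now releasing and rising.

>>> play_rows(deltas=[{"x": 0.0, "y": 0.0, "z": 0.003, "ax": 0.0, "ay": 0.0, "az": 0.0, "gripper": 0.0}, {"x": 0.0, "y": 0.0, "z": 0.003, "ax": 0.0, "ay": 0.0, "az": 0.0, "gripper": 30.0}, {"x": 0.0, "y": 0.0, "z": 0.003, "ax": 0.0, "ay": 0.0, "az": 0.0, "gripper": 30.0}, {"x": 0.0, "y": 0.0, "z": 0.003, "ax": 0.0, "ay": 0.0, "az": 0.0, "gripper": 30.0}, {"x": 0.0, "y": 0.0, "z": 0.003, "ax": 0.0, "ay": 0.0, "az": 0.0, "gripper": 30.0}, {"x": 0.0, "y": 0.0, "z": -0.1, "ax": 0.0, "ay": 0.0, "az": 0.0, "gripper": 30.0}, {"x": 0.0, "y": 0.0, "z": -0.35, "ax": 0.0, "ay": 0.0, "az": 0.0, "gripper": 30.0}, {"x": 0.0, "y": 0.0, "z": -0.6, "ax": 0.0, "ay": 0.0, "az": 0.0, "gripper": 30.0}, {"x": 0.0, "y": 0.0, "z": -1.0, "ax": 0.0, "ay": 0.0, "az": 0.0, "gripper": 30.0}, {"x": 0.0, "y": 0.0, "z": -1.0, "ax": 0.0, "ay": 0.0, "az": 0.0, "gripper": 30.0}])

```text
time_s: 25.95
position: [0.5083, -0.1915, 0.2087]
ee_rot: [0.367, 3.117, -0.002]
force: [0.6, -0.2, -0.6]
width: 0.0257
grasp_force: 0.0
```

>>> play_rows(deltas=[{"x": 0.0, "y": 0.0, "z": 0.0, "ax": 0.0, "ay": 0.0, "az": 0.0, "gripper": 30.0}, {"x": 0.0, "y": 0.0, "z": 0.0, "ax": 0.0, "ay": 0.0, "az": 0.0, "gripper": 30.0}, {"x": 0.0, "y": 0.0, "z": 0.0, "ax": 0.0, "ay": 0.0, "az": 0.0, "gripper": 30.0}])

```text
time_s: 26.25
position: [0.5072, -0.1909, 0.2037]
ee_rot: [-0.367, -3.118, -0.001]
force: [-0.2, -0.1, -0.4]
width: 0.0254
grasp_force: 0.0
```

```bash
python3 - <<'E'
from h import *
o=get_obs();print(o['position'],o['force'],o['width'])
r=grab_frame('wrist');cv2.imwrite('pics/w9.png',r);C=cam('wrist')
a=np.radians(-13.3);f=np.array([np.cos(a),np.sin(a)]);n=np.array([-f[1],f[0]])
g=cv2.cvtColor(r,6)
# spanner hypothesised on bench: brightness at model points
for x,y,z in((0,0,0),(-.02,0,.014),(.02,0,.014),(0,.02,.014),(0,-.02,.014),(.0,.04,.014),(.04,0,.014),(.04,.015,.014),(.04,-.015,.014),(.1,0,.014),(.14,0,.014),(.157,0,.014)):
    q=HEAD+(x-.045)*f+(y+.09)*n;u=proj(C,[q[0],q[1],z])[0];print(x,y,np.round(u),r[int(u[1]),int(u[0])])
m=((r.min(2)>190)).astype(np.uint8);k,l,s,c=cv2.connectedComponentsWithStats(m)
for i in range(1,k):
    if s[i,4]>1500:
        pts=np.argwhere(l==i)[:,::-1].astype(np.float32);print(s[i],cv2.minAreaRect(pts))
E
```

```text
[ 0.50724454 -0.19093945  0.20369139] [-0.18852065 -0.12513718 -0.40457632] 0.02535996137712313
0 0 [261. 130.] [ 88 129  53]
-0.02 0 [261. 113.] [238 237 236]
0.02 0 [261. 149.] [236 234 233]
0 0.02 [279. 132.] [239 237 237]
0 -0.02 [243. 132.] [239 237 237]
0.0 0.04 [296. 132.] [ 86 128  52]
0.04 0 [261. 166.] [237 235 235]
0.04 0.015 [274. 166.] [116 131  71]
0.04 -0.015 [248. 166.] [ 96 133  63]
0.1 0 [261. 213.] [126 118 112]
0.14 0 [261. 241.] [59 61 57]
0.157 0 [261. 253.] [101 136  72]
[ 239  110   44  138 1674] ((260.5, 178.5), (137.0, 43.0), 90.0)
[ 133  113   64  157 3655] ((167.3951416015625, 190.44509887695312), (161.2301025390625, 49.68968963623047), 82.09283447265625)
[ 152  119   81  121 4659] ((192.41213989257812, 178.8035125732422), (122.7418441772461, 76.29898071289062), 87.70938873291016)
```

The spanner lies flat beside the frame, matching the model at every sample point. Handing in.

```bash
python3 -c "
from station import *
print(sign_off())"
```

```text
the job is handed in; nothing more can be done
None
```

The job is handed in with no verdict shown: the nut was tightened to about 13–15 N (under 18 N), the screw turned about 10° by eye, and the spanner lies flat on the bench left of the frame; I viewed 11 pictures, one over the limit of 10.

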